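Stow the training rung behind the retaining post

ROBOT

A 6-joint arm with a two-finger parallel gripper is mounted at the origin on the work surface. World frame = base frame: x ahead of the robot, y to its left, z up, the work surface at z = 0. Lengths are in m, angles in rad, forces in N, time in s.
With the tool pointing down it reaches from about 0.25 to 0.775 m from the base axis. Payload 4 kg.
Tool frame: the origin (TCP) lies between the finger pads; the fingertips stand 25 mm ahead of it and the grasp point (between the pads) lies 6 mm ahead of it; x points along the fingers, y is the direction in which the jaws open and shut, and the axes are right-handed (so a half turn about x gives the same grasp; the last joint's range is limited). The gripper opens to 94 mm and grips with 3 to 60 N. Pads are 16 mm wide; open, the fingers measure 119 mm over their backs; the gripper's body (75 mm by 177 mm) begins 78 mm behind the grasp point.
Start: joints at [-1.315, 0.087, 1.371, -0, 1.684, -0.103], TCP at [0.193, -0.515, 0.231] pointing down, gripper open.
Joint ranges: [-3.1, 3.1], [-0.76, 2.03], [0.27, 2.55], [-1.08, 4.22], [0.17, 2.65], [-2.57, 2.57]. Speed limits (rad/s): [2.79, 2.79, 3.14, 3.14, 3.14, 3.14].

INTERFACE

Orientations are given as a 3x3 rotation matrix whose columns are the frame's x, y, z axes.
In Python, from bench import sensors, cams, r, models gives the robot as it stands.
- The arm moves only by the tool play_rows, never from a script. Its arguments are lists of equal length, an entry for each row: "rot": the turn, a rotation vector about the tool's x, y, z as a fraction of full scale, a list of three; "translation": the shift along the tool's x, y, z as a fraction of full scale, a list of three; "fingers": the finger opening in mm, from 0 to 94. In form: {"rot": [[wx, wy, wz], ...], "translation": [[dx, dy, dz], ...], "fingers": [fingers, ...]}. A call has 1 to 8 rows; each row shifts and turns the pose as measured when the row begins, along the tool's axes as they then stand; what a row does not reach is not made up. Full scale, the value 1, is 0.3 m for a shift and pi/2 rad for a turn. A row lasts 1/10 s, in which the tool goes at most 50 mm and 8.59 degrees, less where a joint would pass 70% of its speed; a pose out of reach is approached as far as the arm can. A call with a number of a shift or a turn outside -1 to 1 is refused whole. A call with a gripper value outside its range is refused whole. The fingers move at their own pace and stop on an object; "grip_force" is the grip in N (left out, the last holds). Time passes only in rows, so rows that do not move let the fingers close. It gives the time, the measured TCP pose, the force and the opening at its end, in the units of the state.
- sensors.read_state(): the state, without advancing time (a new reading comes with each control period).
- cams.read_camera(name): name is "side" or "top"; returns a dict with "img" (400x640x3 uint8, blue, green, red), "fx", "fy", "cx", "cy" (pixels), "cam_to_world" (4x4, takes a point from camera to world coordinates). Camera axes: x right, y down, z forward; pixel columns grow to the right and rows downward; lengths in m; the calibration is good to about 2 mm. A picture is of the moment at which its call begins. There is no depth.
- r.sign_off(): hands the job in, once; it reports no verdict.
Trained networks look in the newest picture that a camera, given by its name, has taken for a name from the list of things; names that differ only in an ending like _2 or _b are one class to them, and where a whole thing is asked for, a point or a joint stands for the part that bears it (a point fixed in the world has none). Each returns a list of dicts, best first, with "score" (0 to 1); they miss things now and then, are a little off and sometimes report something else, mostly with a low value. They report only what shows in the picture. A call takes as long as a camera call.
- models.look_for(camera, label): "centre" ([column, row] in pixels, amid what is visible of it).
- models.trace(camera, label): "region" (400x640 bool, what is visible of it) and "centre" ([column, row] in pixels, amid what is visible of it).
The state is a dict: "time_s": time; "q": joint angles; "dq": joint speeds; "joint_efforts": joint torques, N m; "eef_pos": TCP position; "orientation": TCP orientation; "force": force on the tool from outside, world axes, zero at the start; "wrist_torque": the same for the moment, N m; "width": opening from 0.0 (shut) to 1.0 (fully open).
Only numpy, scipy, OpenCV 4.12 (cv2) and the standard library are available. Lean on these libraries where they do the work, as an engineer would, in place of code of your own. Each camera call takes 0.05 s, during which the arm holds its last target.

TASK

Put the loose wooden rung away in the plywood bay by pushing it along the bench: first angle its blue-banded end in past the post while the plain end is still outside, then push the plain end in as well, until the whole rung lies fully home, flat against the bay's back wall. Only push the rung with the fingers: never lift or tip it, and leave everything else on the bench where it is. Finish with the robot clear of everything.

Things in the scene. Friction and masses are not known exactly. Their poses are not given: they have to be found in the camera images.
- bay: Low U-shaped plywood frame fixed to the bench, open on top and in front (robot side); dark floor level with the bench. Inside 300 mm wide (y), 85 mm deep (x); walls 15 mm thick, 30 mm high. Origin: middle of the open front (mouth line), at bench height; x points into the bay (back wall's inner face at x = +85 mm), y left along the mouth (side walls' inner faces at +-150 mm), z up.
- post: The retaining post: a steel pin with orange cap, fixed upright on the mouth line of the bay, left of its middle (75 to 100 mm). 24 mm across, 50 mm high; origin at the middle of its foot, on the bench. It leaves a gap of 213 to 238 mm to the bay's right wall, less than the rung's length.
- rung_center (a point): Centre of the rung (half-way up, 14 mm above the bench): a loose bar of pale wood, 240 mm long, 32 mm wide, 28 mm high, 110 to 225 g, lying on the bench in front of the bay. Its y axis runs along its length, towards the end with the blue band; z is up.
- rung_banded (a point): Middle of the rung's end face nearest its 30 mm wide blue band (the left end at the start), 120 mm from the centre, 14 mm above the bench.
- rung_plain (a point): Middle of the rung's other, plain end face (the right end at the start), 120 mm from the centre, 14 mm above the bench.
- tape: Bystander, to be left alone: yellow roll of tape lying flat, 90 mm across, 25 mm high, loose on the bench; origin at its underside.
- hold: Bystander, to be left alone: green domed resin climbing hold, 90 mm across, 40 mm high, loose on the bench; origin at its underside.
- carabiner: Bystander, to be left alone: purple carabiner lying flat, about 115 x 60 mm, 12 mm high, loose on the bench; origin at its underside.
- driver: Bystander, to be left alone: screwdriver lying flat, loose on the bench; origin at its underside (handle end to tip along its x).
- mug: Bystander, to be left alone: blue mug, 80 mm across, 90 mm high, loose on the bench; origin at its underside.
- flask: Bystander, to be left alone: red drinking flask with black cap, 68 mm across, 190 mm high, loose on the bench; origin at its underside.
- jar: Bystander, to be left alone: glass jar with orange lid, 70 mm across, 85 mm high, loose on the bench; origin at its underside.

How it is judged:
By the outcome, as a careful person would: the job done as asked, in the order asked, and still so for the second after the job is handed in, with the robot touching nothing.
It also fails if it takes over 70 s, if anything falls off the work surface, if the arm or the gripper's body presses on something with over 40 N, if the wrist force passes 120 N, or if a joint passes its speed limit or range.

## Working session

There is one attempt and no reset: what is moved stays moved. The work goes in short steps, Python scripts to look and compute and a tool call to move; the robot and the scene stay as the last step left them, time stands still between calls to the robot, and variables do not carry over. Pictures are saved under pics/ and viewed, and the job is handed in when it is done.

Besides the shell and the picture viewer there is one more tool, called after "Call:" as name(argument=value, ...), one argument or row to a line, values as JSON. play_rows: Moves the arm, as the interface text tells. Its arguments: {"type":"object","properties":{"rot":{"type":"array","items":{"type":"array","items":{"type":"number"}}},"translation":{"type":"array","items":{"type":"array","items":{"type":"number"}}},"fingers":{"type":"array","items":{"type":"number"}},"grip_force":{"type":"number"}},"required":["rot","translation","fingers"]}

```bash
ls; mkdir -p pics; cat > h.py <<'E'
import numpy as np, cv2
from bench import sensors, cams, r, models
def unproj(c,uv,z):
    T=np.array(c["cam_to_world"]);d=np.array([(uv[0]-c["cx"])/c["fx"],(uv[1]-c["cy"])/c["fy"],1.0])
    d=T[:3,:3]@d;o=T[:3,3];return o+d*(z-o[2])/d[2]
def proj(c,p):
    T=np.array(c["cam_to_world"]);q=T[:3,:3].T@(np.array(p)-T[:3,3])
    return np.array([c["fx"]*q[0]/q[2]+c["cx"],c["fy"]*q[1]/q[2]+c["cy"]])
E
python3 - <<'E'
from h import *
for n in("top","side"):
    c=cams.read_camera(n);cv2.imwrite(f"pics/{n}0.png",c["img"])
    print(n,c["fx"],np.round(c["cam_to_world"],3).tolist())
    for l in["bay","post","rung_center","rung_banded","rung_plain","tape","hold","carabiner","driver","mug","flask","jar"]:
        z={"post":.05,"rung_center":.028,"rung_banded":.014,"rung_plain":.014}.get(l,.0)
        for d in models.look_for(n,l)[:2]:
            print(l,round(d["score"],2),np.round(d["centre"]),np.round(unproj(c,d["centre"],z),3))
s=sensors.read_state();print(s["time_s"],s["eef_pos"],np.round(s["orientation"],3).tolist(),s["force"])
E
```

```text
pics
top 478.93511183667226 [[-0.024, -0.994, 0.111, 0.389], [-1.0, 0.024, -0.001, 0.001], [-0.002, -0.111, -0.994, 1.525], [0.0, 0.0, 0.0, 1.0]]
bay 0.72 [284. 166.] [0.679 0.079 0.   ]
rung_center 0.89 [317. 208.] [ 0.537 -0.023  0.028]
rung_banded 0.88 [313. 210.] [ 0.532 -0.01   0.014]
rung_banded 0.61 [445. 162.] [ 0.674 -0.436  0.014]
rung_plain 0.8 [312. 208.] [ 0.537 -0.007  0.014]
tape 0.86 [172. 221.] [0.509 0.441 0.   ]
hold 0.7 [220. 246.] [0.423 0.288 0.   ]
carabiner 0.81 [469. 202.] [ 0.545 -0.51   0.   ]
driver 0.63 [448. 164.] [ 0.67 -0.45  0.  ]
mug 0.74 [166. 178.] [0.649 0.461 0.   ]
flask 0.62 [311. 206.] [ 0.544 -0.005  0.   ]
flask 0.6 [405. 151.] [ 0.716 -0.312  0.   ]
jar 0.71 [195. 160.] [0.705 0.367 0.   ]
side 385.4211035265709 [[-0.994, -0.065, 0.083, 0.463], [-0.106, 0.603, -0.791, 0.784], [0.001, -0.795, -0.606, 0.657], [0.0, 0.0, 0.0, 1.0]]
bay 0.97 [258. 236.] [0.677 0.105 0.   ]
bay 0.29 [364. 309.] [0.415 0.293 0.   ]
post 0.84 [276. 257.] [0.608 0.215 0.05 ]
rung_center 0.81 [322. 212.] [0.527 0.027 0.028]
rung_banded 0.9 [319. 217.] [0.532 0.03  0.014]
rung_plain 0.72 [318. 213.] [0.536 0.016 0.014]
tape 0.58 [318. 369.] [0.494 0.429 0.   ]
hold 0.56 [364. 309.] [0.414 0.291 0.   ]
carabiner 0.61 [332. 128.] [ 0.535 -0.488  0.   ]
carabiner 0.4 [276. 255.] [0.62  0.164 0.   ]
driver 0.52 [293. 127.] [ 0.68 -0.48  0.  ]
mug 0.73 [238. 357.] [0.642 0.422 0.   ]
mug 0.52 [213. 313.] [0.718 0.335 0.   ]
flask 0.83 [270. 132.] [ 0.757 -0.435  0.   ]
jar 0.67 [210. 315.] [0.721 0.339 0.   ]
1.3 [ 0.19314656 -0.51500991  0.23051892] [[0.0, 0.351, -0.936], [-0.0, -0.936, -0.351], [-1.0, 0.0, 0.0]] [0.68727512 0.24596639 0.13444764]
```

View pics/top0.png

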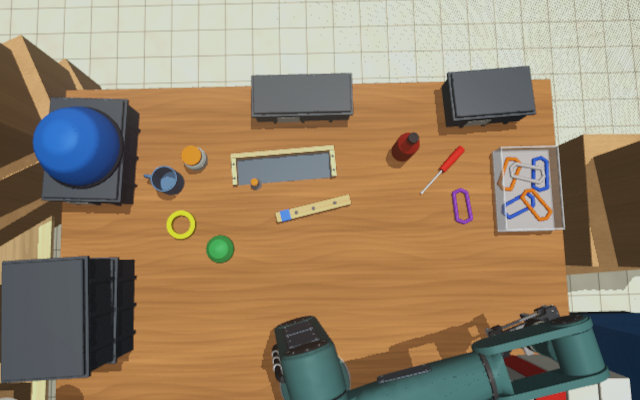

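View pics/side0.png

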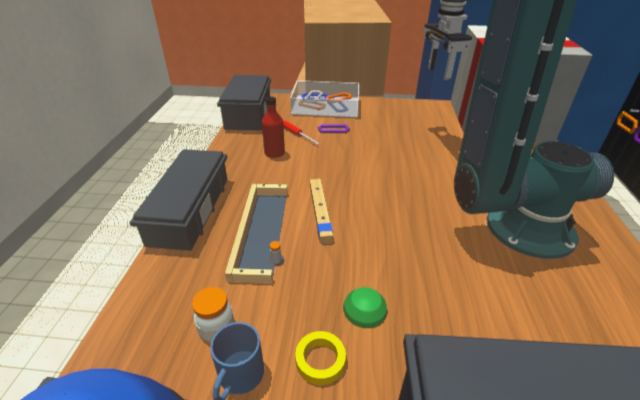

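```bash
python3 - <<'E'
import cv2
i=cv2.imread("pics/top0.png")[130:240,210:390];cv2.imwrite("pics/top0z.png",cv2.resize(i,None,fx=4.4,fy=4.4,interpolation=cv2.INTER_CUBIC))
i=cv2.imread("pics/side0.png")[150:310,200:400];cv2.imwrite("pics/side0z.png",cv2.resize(i,None,fx=3.7,fy=3.7,interpolation=cv2.INTER_CUBIC))
E
```

```text
(no output)
```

View pics/top0z.png

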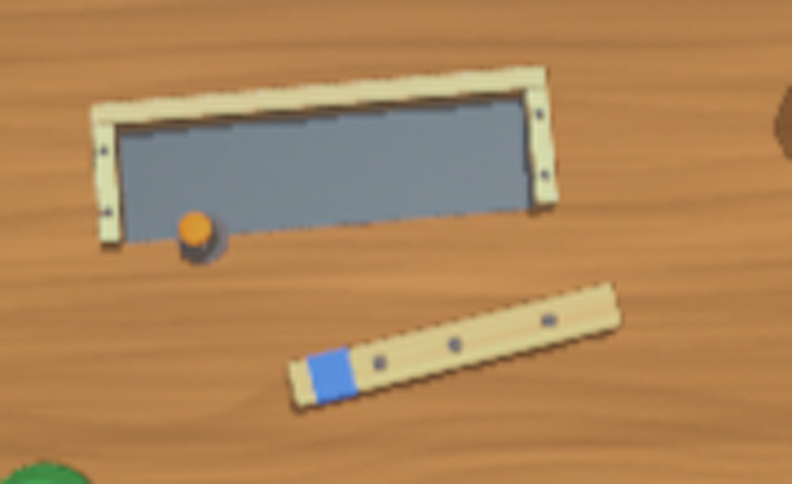

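View pics/side0z.png

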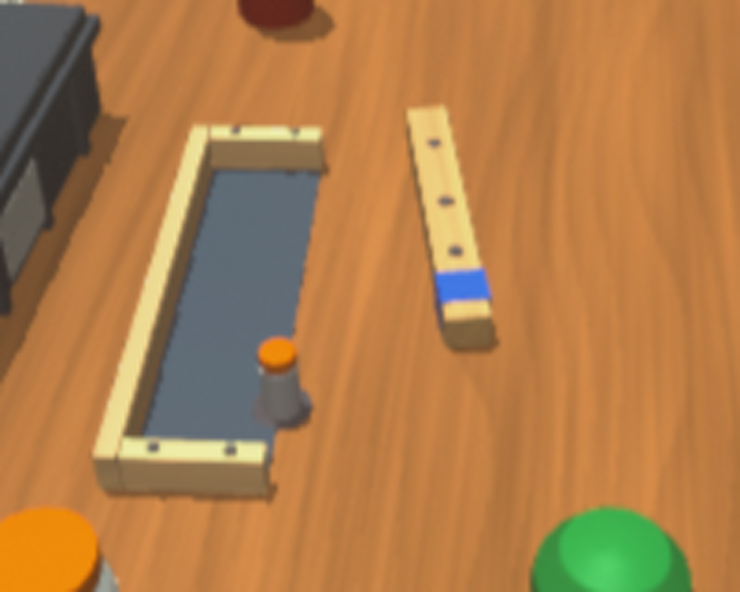

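```bash
cat >> h.py <<'E'
from scipy.optimize import least_squares
def fit(obs,cs,x0):
    # obs: list of (cam, uv, local xyz)
    def P(p,l):
        a=p[2];return np.array([p[0]+np.cos(a)*l[0]-np.sin(a)*l[1],p[1]+np.sin(a)*l[0]+np.cos(a)*l[1],l[2]])
    f=lambda p:np.concatenate([proj(cs[n],P(p,l))-np.array(uv) for n,uv,l in obs])
    s=least_squares(f,x0,loss="soft_l1");return s.x,f(s.x).reshape(-1,2)
E
cat > m0.py <<'E'
from h import *
cs={n:cams.read_camera(n) for n in("top","side")}
tz=lambda u,v:("top",(210+u/4.4-.4,130+v/4.4-.4)); sz=lambda u,v:("side",(200+u/3.7-.4,150+v/3.7-.4))
H=.03
bay=[(*tz(116,125),(.085,.15,H)),(*tz(93,107),(.1,.165,H)),(*tz(545,68),(.1,-.165,H)),(*tz(525,92),(.085,-.15,H)),(*tz(536,203),(0,-.15,H)),(*tz(556,200),(0,-.165,H)),(*tz(102,243),(0,.165,H)),(*tz(120,241),(0,.15,H)),
(*sz(200,127),(.1,-.165,H)),(*sz(322,130),(0,-.165,H)),(*sz(322,143),(0,-.15,H)),(*sz(125,442),(.085,.15,H)),(*sz(266,444),(0,.15,H)),(*sz(267,463),(0,.165,H)),(*sz(97,460),(.1,.165,H))]
h=.028
rung=[(*tz(289,364),(.016,.12,h)),(*tz(297,407),(-.016,.12,h)),(*tz(612,285),(.016,-.12,h)),(*tz(620,322),(-.016,-.12,h)),
(*sz(408,108),(.016,-.12,h)),(*sz(445,107),(-.016,-.12,h)),(*sz(443,318),(.016,.12,h)),(*sz(491,304),(-.016,.12,h))]
post=[(*tz(195,228),(0,0,.05)),(*sz(278,352),(0,0,.05))]
for nm,o,x0 in(("bay",bay,[.63,.05,0]),("rung",rung,[.53,-.02,0]),("post",post,[.62,.15,0])):
    for S in(("top",),("side",),("top","side")):
        oo=[k for k in o if k[0] in S];x,e=fit(oo,cs,x0);print(nm,S,np.round(x,4),np.abs(e).max().round(2))
    print(np.round(e,1).tolist())
E
python3 m0.py
```

```text
bay ('top',) [0.6259 0.0784 0.0643] 0.77
bay ('side',) [0.6223 0.0858 0.0641] 1.84
bay ('top', 'side') [0.6244 0.081  0.0643] 2.19
[[-1.6, 0.5], [-1.4, 0.4], [-0.7, 0.2], [-0.4, -0.2], [-0.4, 0.9], [-0.3, 1.1], [-1.2, 0.5], [-0.6, 0.5], [-2.2, -1.3], [0.3, -1.2], [-0.3, -1.6], [-0.3, -2.1], [0.7, -1.4], [-0.5, -1.2], [-1.2, -1.9]]
rung ('top',) [ 0.5364 -0.0094  0.2249] 0.76
rung ('side',) [ 0.5346 -0.0053  0.2179] 2.62
rung ('top', 'side') [ 0.5355 -0.0085  0.221 ] 1.65
[[-0.9, 0.1], [-0.3, 0.2], [-0.3, -0.3], [0.5, 1.1], [-0.9, -1.2], [0.1, -1.6], [-0.2, -1.1], [0.1, 1.6]]
post ('top',) [0.6214 0.1726 0.    ] 0.0
post ('side',) [0.6178 0.1794 0.    ] 0.0
post ('top', 'side') [0.6193 0.1755 0.    ] 1.29
[[-0.9, 0.7], [-0.4, -1.3]]
```

```bash
cat >> h.py <<'E'
def plan(x,y,z,psi,maxstep=.045):
    s=sensors.read_state();p=np.array(s["eef_pos"]);R=np.array(s["orientation"]);ps=np.arctan2(R[1,1],R[0,1])
    d=np.array([x,y,z])-p;dp=(psi-ps+np.pi)%(2*np.pi)-np.pi
    n=max(1,int(np.ceil(max(np.linalg.norm(d)/maxstep,abs(dp)/.14))))
    print("t",round(s["time_s"],2),"p",p.round(4),"psi",ps.round(3),"F",np.round(s["force"],2),"n",n)
    T=[];Q=[]
    for i in range(n):
        a=ps+dp*i/n; Y=np.array([np.cos(a),np.sin(a)]);Z=np.array([Y[1],-Y[0]]);e=d/n
        T.append([round(-e[2]/.3,3),round(float(e[:2]@Y)/.3,3),round(float(e[:2]@Z)/.3,3)]);Q.append([round(-dp/n/(np.pi/2),3),0,0])
    print("T",T);print("R",Q)
E
python3 -c "
from h import *
plan(.48,.075,.2,-1.346)"
```

```text
t 1.4 p [ 0.1931 -0.515   0.2305] psi -1.212 F [-0.26 -0.22  0.3 ] n 15
T [[np.float64(0.007), -0.1, -0.106], [np.float64(0.007), -0.101, -0.105], [np.float64(0.007), -0.102, -0.104], [np.float64(0.007), -0.103, -0.103], [np.float64(0.007), -0.104, -0.102], [np.float64(0.007), -0.105, -0.101], [np.float64(0.007), -0.106, -0.1], [np.float64(0.007), -0.107, -0.099], [np.float64(0.007), -0.108, -0.098], [np.float64(0.007), -0.109, -0.097], [np.float64(0.007), -0.109, -0.096], [np.float64(0.007), -0.11, -0.095], [np.float64(0.007), -0.111, -0.094], [np.float64(0.007), -0.112, -0.093], [np.float64(0.007), -0.113, -0.092]]
R [[np.float64(0.006), 0, 0], [np.float64(0.006), 0, 0], [np.float64(0.006), 0, 0], [np.float64(0.006), 0, 0], [np.float64(0.006), 0, 0], [np.float64(0.006), 0, 0], [np.float64(0.006), 0, 0], [np.float64(0.006), 0, 0], [np.float64(0.006), 0, 0], [np.float64(0.006), 0, 0], [np.float64(0.006), 0, 0], [np.float64(0.006), 0, 0], [np.float64(0.006), 0, 0], [np.float64(0.006), 0, 0], [np.float64(0.006), 0, 0]]
```

Call:
play_rows(
  rot=[
    [0.006, 0, 0],
    [0.006, 0, 0],
    [0.006, 0, 0],
    [0.006, 0, 0],
    [0.006, 0, 0],
    [0.006, 0, 0],
    [0.006, 0, 0],
    [0.006, 0, 0],
  ],
  translation=[
    [0.007, -0.1, -0.106],
    [0.007, -0.1, -0.105],
    [0.007, -0.1, -0.104],
    [0.007, -0.1, -0.103],
    [0.007, -0.1, -0.102],
    [0.007, -0.1, -0.1],
    [0.007, -0.1, -0.1],
    [0.007, -0.1, -0.1],
  ],
  fingers=[0, 0, 0, 0, 0, 0, 0, 0],
)

```text
time_s: 2.2
eef_pos: [0.3531, -0.2035, 0.2122]
orientation: [[0.002, 0.265, -0.964], [-0.002, -0.964, -0.265], [-1.0, 0.003, -0.002]]
force: [-0.1, -0.7, -0.0]
width: 0.361
```

```bash
sed -i 's/round(-e\[2\]\/.3,3)/round(float(-e[2])\/.3,3)/; s/round(-dp\/n\/(np.pi\/2),3)/round(float(-dp)\/n\/(np.pi\/2),3)/' h.py; python3 -c "
from h import *
plan(.48,.075,.15,-1.346)"
```

```text
t 2.2 p [ 0.3531 -0.2035  0.2122] psi -1.303 F [-0.06 -0.67 -0.04] n 7
T [[0.03, -0.112, -0.093], [0.03, -0.112, -0.093], [0.03, -0.113, -0.092], [0.03, -0.114, -0.091], [0.03, -0.114, -0.091], [0.03, -0.115, -0.09], [0.03, -0.115, -0.089]]
R [[0.004, 0, 0], [0.004, 0, 0], [0.004, 0, 0], [0.004, 0, 0], [0.004, 0, 0], [0.004, 0, 0], [0.004, 0, 0]]
```

Call:
play_rows(
  rot=[
    [0.004, 0, 0],
    [0.004, 0, 0],
    [0.004, 0, 0],
    [0.004, 0, 0],
    [0.004, 0, 0],
    [0.004, 0, 0],
    [0.004, 0, 0],
    [0, 0, 0],
  ],
  translation=[
    [0.03, -0.112, -0.093],
    [0.03, -0.112, -0.093],
    [0.03, -0.113, -0.092],
    [0.03, -0.114, -0.091],
    [0.03, -0.114, -0.091],
    [0.03, -0.115, -0.09],
    [0.03, -0.115, -0.089],
    [0, 0, 0],
  ],
  fingers=[0, 0, 0, 0, 0, 0, 0, 0],
)

```text
time_s: 3.0
eef_pos: [0.4856, 0.0909, 0.1489]
orientation: [[0.011, 0.226, -0.974], [-0.005, -0.974, -0.227], [-1.0, 0.007, -0.01]]
force: [-0.6, -0.6, -0.8]
width: 0.005
```

```bash
python3 -c "
from h import *
plan(.48,.075,.034,-1.346)
c=cams.read_camera('top');i=c['img'][130:260,210:390];cv2.imwrite('pics/t1.png',cv2.resize(i,None,fx=4.4,fy=4.4,interpolation=cv2.INTER_CUBIC))
c=cams.read_camera('side');i=c['img'][150:310,200:400];cv2.imwrite('pics/s1.png',cv2.resize(i,None,fx=3.7,fy=3.7,interpolation=cv2.INTER_CUBIC))
"
```

```text
t 3.0 p [0.4856 0.0909 0.1489] psi -1.342 F [-0.63 -0.57 -0.82] n 3
T [[0.128, 0.016, 0.01], [0.128, 0.016, 0.01], [0.128, 0.016, 0.01]]
R [[0.001, 0, 0], [0.001, 0, 0], [0.001, 0, 0]]
```

View pics/t1.png

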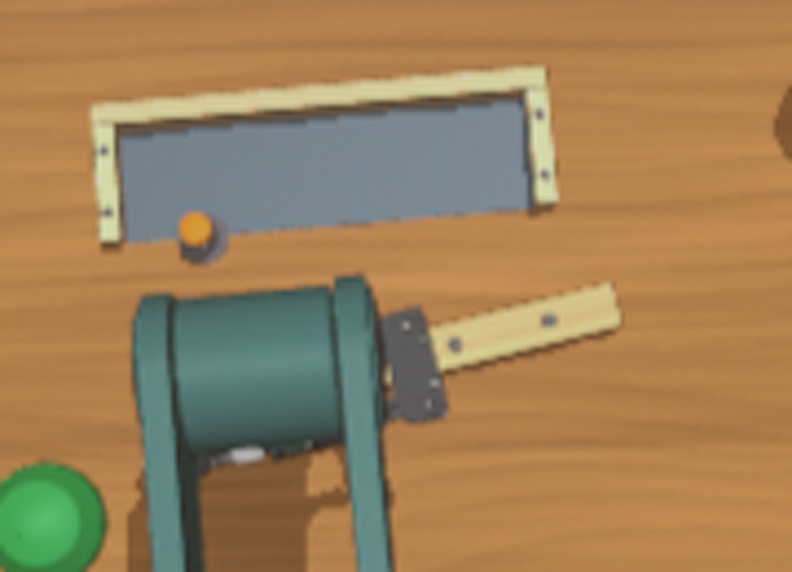

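View pics/s1.png

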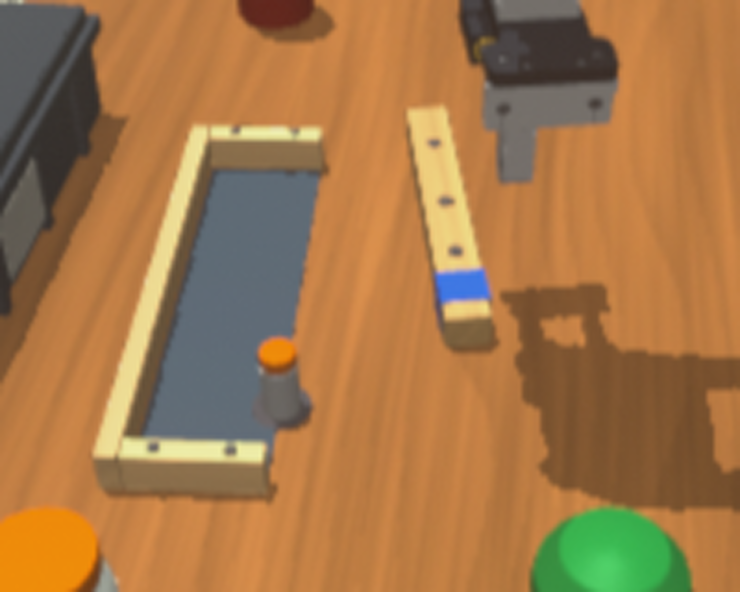

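Call:
play_rows(
  rot=[
    [0.001, 0, 0],
    [0.001, 0, 0],
    [0.001, 0, 0],
    [0, 0, 0],
  ],
  translation=[
    [0.128, 0.016, 0.01],
    [0.12, 0.016, 0.01],
    [0.11, 0.016, 0.01],
    [0, 0, 0],
  ],
  fingers=[0, 0, 0, 0],
)

```text
time_s: 3.5
eef_pos: [0.483, 0.065, 0.0447]
orientation: [[0.022, 0.213, -0.977], [-0.009, -0.977, -0.213], [-1.0, 0.013, -0.019]]
force: [-0.5, 0.4, -0.7]
width: 0.002
```

```bash
python3 -c "
from h import *
plan(.48,.075,.034,-1.346)
c=cams.read_camera('side');i=c['img'][150:310,200:400];cv2.imwrite('pics/s2.png',cv2.resize(i,None,fx=3.7,fy=3.7,interpolation=cv2.INTER_CUBIC))
print((proj(c,[.4856,.0909,.124])+.4-[200,150])*3.7)
"
```

```text
t 3.5 p [0.483  0.065  0.0447] psi -1.356 F [-0.46  0.43 -0.7 ] n 1
T [[0.036, -0.035, 0.003]]
R [[-0.007, 0, 0]]
[510.42012589 179.89821283]
```

View pics/s2.png

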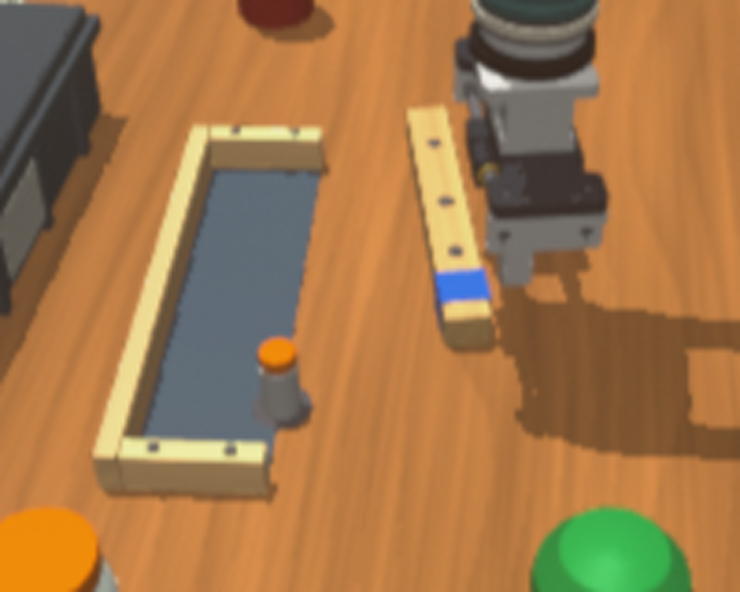

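```bash
cat >> h.py <<'E'
from scipy.spatial.transform import Rotation as Ro
def plan(x,y,z,psi,maxstep=.045,n=None,bay=False):
    s=sensors.read_state();p=np.array(s["eef_pos"]);R=np.array(s["orientation"]);ps=np.arctan2(R[1,1],R[0,1])
    d=np.array([x,y,z])-p;dp=(psi-ps+np.pi)%(2*np.pi)-np.pi
    n=n or max(1,int(np.ceil(max(np.linalg.norm(d)/maxstep,abs(dp)/.14))))
    print("t",round(s["time_s"],2),"p",p.round(4),"psi",ps.round(3),"F",np.round(s["force"],2),"n",n)
    T=[];Q=[];Rc=R
    for i in range(n):
        a=ps+dp*(i+1)/n; Y=np.array([np.cos(a),np.sin(a),0]);X=np.array([0,0,-1.]);Rn=np.stack([X,Y,np.cross(X,Y)],1)
        T.append(np.round(Rc.T@(d/n)/.3,3).tolist());Q.append(np.round(Ro.from_matrix(Rc.T@Rn).as_rotvec()/(np.pi/2),3).tolist());Rc=Rn
    print("T",T);print("R",Q)
BO=np.array([.6259,.0784]);BA=.0643
def b2w(x,y):
    c,s=np.cos(BA),np.sin(BA);return BO+np.array([c*x-s*y,s*x+c*y])
def w2b(x,y):
    c,s=np.cos(BA),np.sin(BA);d=np.array([x,y])-BO;return np.array([c*d[0]+s*d[1],-s*d[0]+c*d[1]])
E
python3 -c "
from h import *
plan(.48,.075,.034,-1.346)"
```

```text
t 3.55 p [0.4853 0.0653 0.0475] psi -1.356 F [-0.36  0.1   0.45] n 1
T [[0.044, -0.036, 0.011]]
R [[-0.006, -0.016, -0.009]]
```

Call:
play_rows(
  rot=[
    [-0.006, -0.016, -0.009],
    [0, 0, 0],
  ],
  translation=[
    [0.044, -0.036, 0.011],
    [0, 0, 0],
  ],
  fingers=[0, 0],
)

```text
time_s: 3.75
eef_pos: [0.4823, 0.0745, 0.0375]
orientation: [[0.005, 0.22, -0.975], [0.001, -0.975, -0.22], [-1.0, 0.0, -0.005]]
force: [-0.1, 0.0, -0.8]
width: 0.007
```

```bash
python3 -c "
from h import *
plan(.48,.075,.034,-1.346)
I=np.array([.549,-.064]);p=np.array(sensors.read_state()['eef_pos'])[:2]+.01*np.array([.975,.223])
for a in (0,.2,.4,.6):
    c,s=np.cos(-a),np.sin(-a);q=I+np.array([[c,-s],[s,c]])@(p-I);print(a,q)
a=.35;c,s=np.cos(-a),np.sin(-a);q=I+np.array([[c,-s],[s,c]])@(p-I)
plan(q[0],q[1],.034,-1.346-a,.012)
"
```

```text
t 3.75 p [0.4823 0.0745 0.0375] psi -1.349 F [-0.11  0.01 -0.85] n 1
T [[0.012, -0.003, 0.007]]
R [[-0.002, -0.003, -0.0]]
0 [0.49205316 0.07677512]
0.2 [0.52115601 0.08528258]
0.4 [0.5513689  0.08783861]
0.6 [0.58148736 0.08434132]
t 3.75 p [0.4823 0.0745 0.0375] psi -1.349 F [-0.11  0.01 -0.85] n 6
T [[0.002, 0.0, -0.035], [0.002, -0.002, -0.035], [0.002, -0.004, -0.035], [0.002, -0.006, -0.034], [0.002, -0.008, -0.034], [0.002, -0.01, -0.034]]
R [[0.037, -0.003, -0.0], [0.037, 0.0, 0.0], [0.037, 0.0, 0.0], [0.037, 0.0, 0.0], [0.037, 0.0, 0.0], [0.037, 0.0, 0.0]]
```

Call:
play_rows(
  rot=[
    [0.037, -0.003, 0],
    [0.037, 0, 0],
    [0.037, 0, 0],
    [0.037, 0, 0],
    [0.037, 0, 0],
    [0.037, 0, 0],
  ],
  translation=[
    [0.006, 0, -0.035],
    [0.004, -0.002, -0.035],
    [0.002, -0.004, -0.035],
    [0.002, -0.006, -0.034],
    [0.002, -0.008, -0.034],
    [0.002, -0.01, -0.034],
  ],
  fingers=[0, 0, 0, 0, 0, 0],
)

```text
time_s: 4.35
eef_pos: [0.5515, 0.0903, 0.0426]
orientation: [[0.014, -0.137, -0.99], [0.001, -0.991, 0.137], [-1.0, -0.003, -0.014]]
force: [-1.1, 0.4, -0.1]
width: 0.003
```

```bash
cat > look.py <<'E'
import sys
from h import *
n=sys.argv[1]
c=cams.read_camera('top');i=c['img'][130:260,210:390];cv2.imwrite(f'pics/t{n}.png',cv2.resize(i,None,fx=4.4,fy=4.4,interpolation=cv2.INTER_CUBIC))
c=cams.read_camera('side');i=c['img'][150:310,200:400];cv2.imwrite(f'pics/s{n}.png',cv2.resize(i,None,fx=3.7,fy=3.7,interpolation=cv2.INTER_CUBIC))
s=sensors.read_state();R=s["orientation"];print(s["time_s"],np.round(s["eef_pos"],4),"psi",np.arctan2(R[1][1],R[0][1]).round(3),"bay",w2b(*s["eef_pos"][:2]).round(4),s["force"])
E
python3 look.py 3
```

```text
4.45 [0.5524 0.0904 0.0428] psi -1.706 bay [-0.0726  0.0167] [-0.45384399  0.08293159  0.8766193 ]
```

View pics/s3.png

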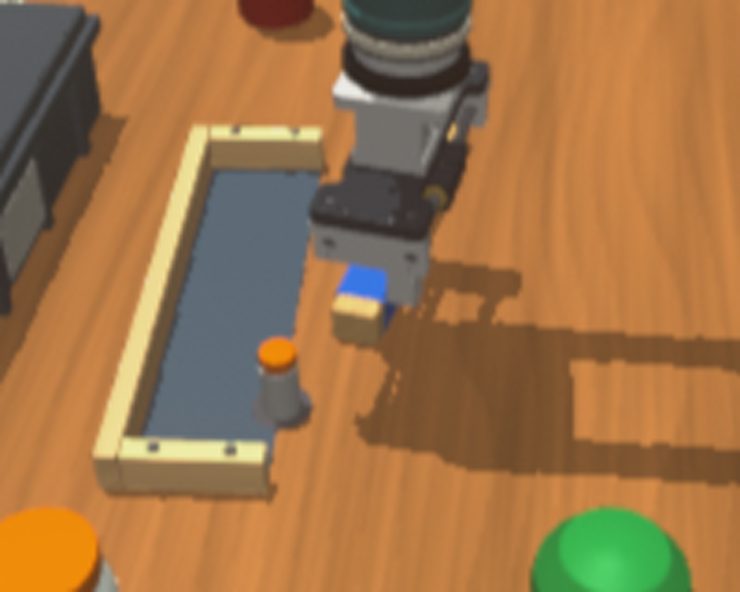

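View pics/t3.png

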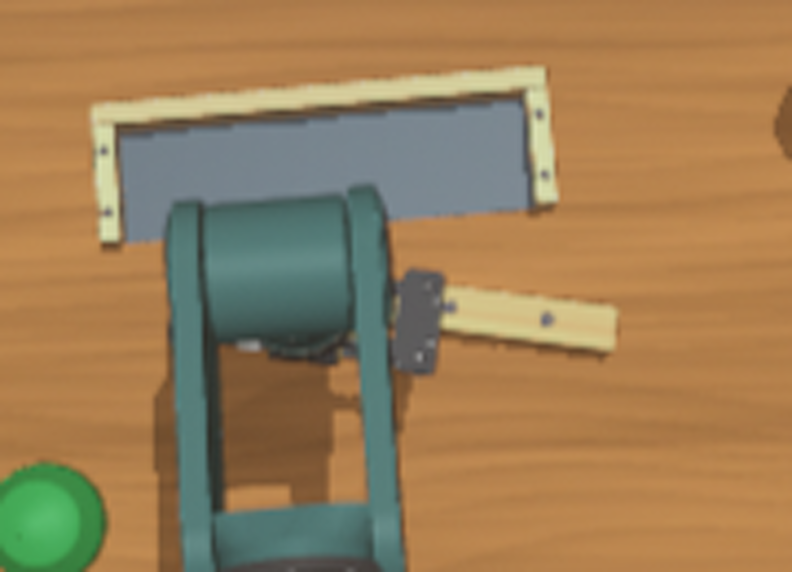

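```bash
python3 -c "
from h import *
I=np.array([.549,-.064]);p=np.array(sensors.read_state()['eef_pos'])[:2]
a=.33;c,s=np.cos(-a),np.sin(-a);q=I+np.array([[c,-s],[s,c]])@(p-I);print(q)
plan(q[0],q[1],.034,-1.706-a,.011)
"
```

```text
[0.60224698 0.08092803]
t 4.45 p [0.5524 0.0904 0.0428] psi -1.706 F [-0.45  0.08  0.88] n 5
T [[0.006, 0.002, -0.034], [0.006, -0.0, -0.034], [0.006, -0.003, -0.034], [0.006, -0.005, -0.033], [0.006, -0.007, -0.033]]
R [[0.042, -0.01, 0.002], [0.042, 0.0, 0.0], [0.042, 0.0, 0.0], [0.042, 0.0, 0.0], [0.042, 0.0, 0.0]]
```

Call:
play_rows(
  rot=[
    [0.042, -0.01, 0],
    [0.042, -0.003, 0],
    [0.042, -0.003, 0],
    [0.042, -0.003, 0],
    [0.042, 0, 0],
  ],
  translation=[
    [0.016, 0.002, -0.034],
    [0.014, 0, -0.034],
    [0.01, -0.003, -0.034],
    [0.008, -0.005, -0.033],
    [0.008, -0.007, -0.033],
  ],
  fingers=[0, 0, 0, 0, 0],
)

```text
time_s: 4.95
eef_pos: [0.6034, 0.0823, 0.0314]
orientation: [[-0.011, -0.45, -0.893], [0.009, -0.893, 0.45], [-1.0, -0.003, 0.013]]
force: [-0.4, 0.9, -0.1]
width: 0.007
```

```bash
python3 look.py 4
```

```text
5.05 [0.6039 0.0821 0.0312] psi -2.036 bay [-0.0217  0.0051] [-0.19933074  0.01209181  0.08284519]
```

View pics/s4.png

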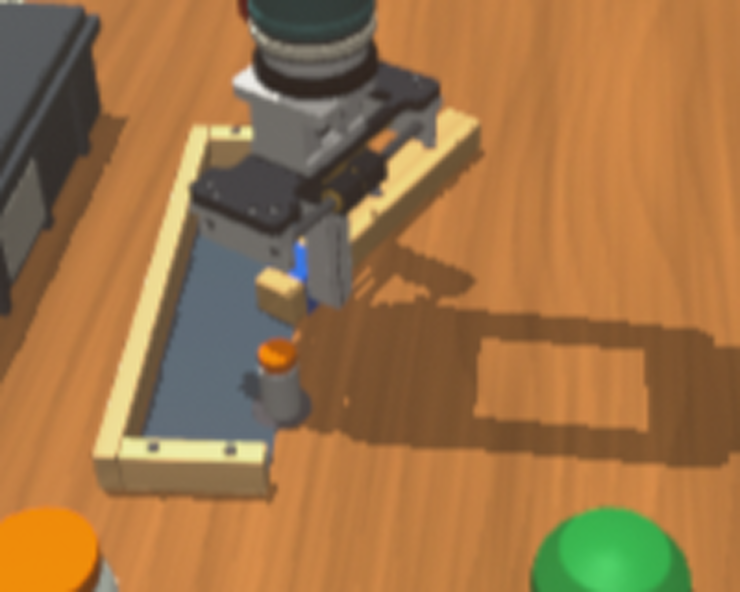

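View pics/t4.png

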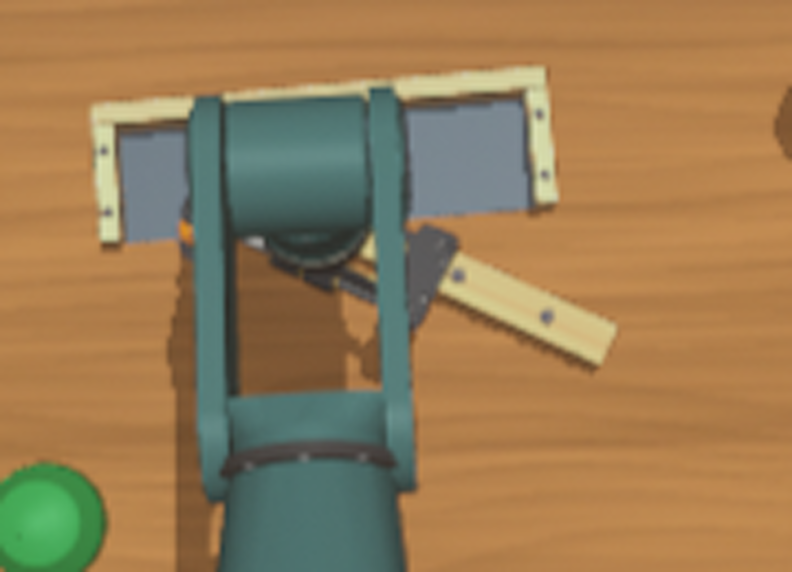

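Call:
play_rows(
  rot=[
    [0, 0, 0],
    [0, 0, 0],
    [0, 0, 0],
    [0, 0, 0],
  ],
  translation=[
    [0, 0, 0.06],
    [-0.02, 0, 0.1],
    [-0.13, 0.05, 0.1],
    [-0.13, 0.1, 0.06],
  ],
  fingers=[0, 0, 0, 0],
)

```text
time_s: 5.45
eef_pos: [0.4951, 0.0858, 0.111]
orientation: [[-0.021, -0.437, -0.899], [0.008, -0.899, 0.437], [-1.0, 0.002, 0.023]]
force: [-0.0, -0.6, -0.0]
width: 0.003
```

```bash
python3 -c "
from h import *
plan(.46,-.2,.14,-.46)
"
```

```text
t 5.45 p [0.4951 0.0858 0.111 ] psi -2.023 F [-0.01 -0.56 -0.02] n 12
T [[-0.009, 0.076, -0.026], [-0.008, 0.078, -0.016], [-0.008, 0.08, -0.006], [-0.008, 0.08, 0.005], [-0.008, 0.079, 0.015], [-0.008, 0.076, 0.025], [-0.008, 0.072, 0.035], [-0.008, 0.067, 0.044], [-0.008, 0.061, 0.052], [-0.008, 0.053, 0.06], [-0.008, 0.045, 0.066], [-0.008, 0.036, 0.071]]
R [[-0.083, 0.014, -0.0], [-0.083, 0.0, 0.0], [-0.083, 0.0, 0.0], [-0.083, 0.0, 0.0], [-0.083, 0.0, 0.0], [-0.083, 0.0, 0.0], [-0.083, 0.0, 0.0], [-0.083, 0.0, 0.0], [-0.083, 0.0, 0.0], [-0.083, 0.0, 0.0], [-0.083, 0.0, 0.0], [-0.083, 0.0, 0.0]]
```

Call:
play_rows(
  rot=[
    [-0.083, 0.014, 0],
    [-0.083, 0, 0],
    [-0.083, 0, 0],
    [-0.083, 0, 0],
    [-0.083, 0, 0],
    [-0.083, 0, 0],
    [-0.083, 0, 0],
    [-0.083, 0, 0],
  ],
  translation=[
    [-0.009, 0.076, -0.026],
    [-0.008, 0.078, -0.016],
    [-0.008, 0.08, -0.006],
    [-0.008, 0.08, 0.005],
    [-0.008, 0.079, 0.015],
    [-0.008, 0.076, 0.025],
    [-0.008, 0.072, 0.035],
    [-0.008, 0.067, 0.044],
  ],
  fingers=[0, 0, 0, 0, 0, 0, 0, 0],
)

```text
time_s: 6.25
eef_pos: [0.4724, -0.108, 0.1444]
orientation: [[0.02, 0.616, -0.788], [-0.001, -0.788, -0.616], [-1.0, 0.014, -0.015]]
force: [-0.4, -0.1, -0.3]
width: 0.001
```

```bash
python3 -c "
from h import *
plan(.46,-.2,.14,-.46)
"; python3 look.py 5
```

```text
t 6.25 p [ 0.4724 -0.108   0.1444] psi -0.907 F [-0.36 -0.15 -0.28] n 4
T [[0.004, 0.054, 0.055], [0.004, 0.048, 0.061], [0.004, 0.04, 0.066], [0.004, 0.033, 0.07]]
R [[-0.071, -0.009, -0.009], [-0.071, 0.0, 0.0], [-0.071, 0.0, 0.0], [-0.071, 0.0, 0.0]]
6.35 [ 0.4727 -0.1094  0.1447] psi -0.917 bay [-0.1649 -0.1776] [-0.35487621  0.83366709 -0.39196724]
```

View pics/s5.png

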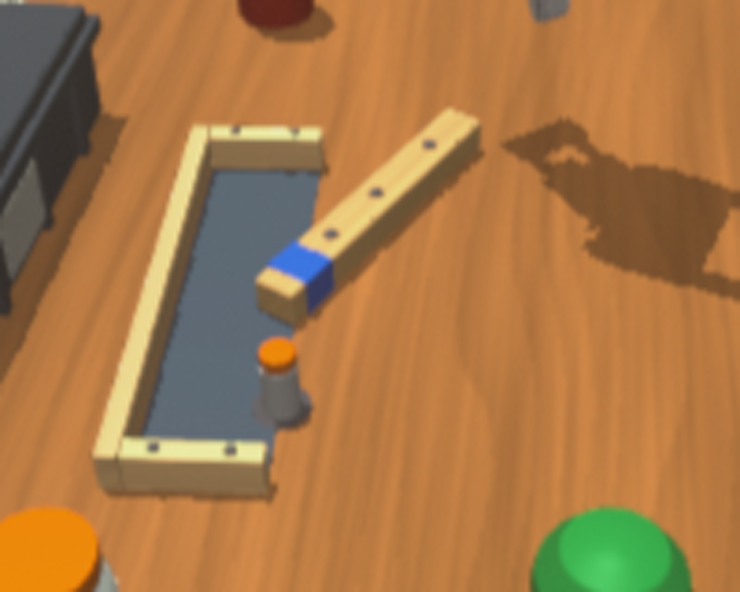

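View pics/t5.png

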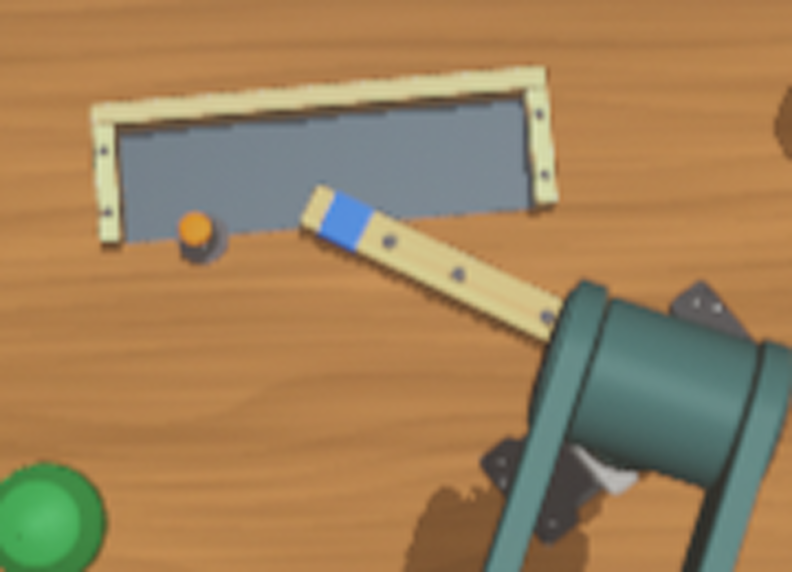

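```bash
cat > rf.py <<'E'
from h import *
# rung fit: pass dict lists of clicks (zoom px) for corner keys bb,bf,pb,pf (banded/plain, back/front)
K={"bb":(.016,.12,.028),"bf":(-.016,.12,.028),"pb":(.016,-.12,.028),"pf":(-.016,-.12,.028)}
exec(open("m0.py").read().split("h=.028")[0].split("\n",1)[1])
res=[]
for n,uv,l in bay:
    if n=="side":
        w=b2w(l[0],l[1]);res.append(np.array(uv)-proj(cs["side"],[w[0],w[1],l[2]]))
SH=np.mean(res,0)
def rungfit(top,side,x0=(.57,0,-.4)):
    for T in (0,1,2):
        o=([(*tz(*v),K[k]) for k,v in top.items()] if T!=1 else [])+([("side",tuple(np.array(sz(*v)[1])-SH),K[k]) for k,v in side.items()] if T!=0 else [])
        if len(o)<2: continue
        x,e=fit(o,cs,x0);b=w2b(x[0],x[1]);print(["top","side","both"][T],"world",x.round(4),"bay",b.round(4),"phi",(BA-x[2]).round(3),"err",np.abs(e).max().round(2))
    return x
E
python3 -c "
from rf import *
print(SH)
x=rungfit({'bb':(320,184),'bf':(302,226)},{'pb':(450,108),'pf':(479,123),'bb':(258,278),'bf':(302,294)})
"
```

```text
[0.88900718 2.32682398]
top world [ 0.5907 -0.018  -0.4193] bay [-0.0413 -0.094 ] phi 0.484 err 0.16
side world [ 0.5853 -0.0179 -0.4545] bay [-0.0467 -0.0935] phi 0.519 err 1.22
both world [ 0.5857 -0.017  -0.4566] bay [-0.0462 -0.0926] phi 0.521 err 1.3
```

```bash
python3 -c "
from h import *
plan(.5125,-.165,.10,-.455)
"
```

```text
t 6.45 p [ 0.4728 -0.1071  0.144 ] psi -0.918 F [ 0.29 -0.26  0.49] n 4
T [[0.037, 0.058, 0.004], [0.037, 0.058, 0.01], [0.037, 0.056, 0.016], [0.037, 0.054, 0.023]]
R [[-0.074, -0.009, -0.009], [-0.074, 0.0, 0.0], [-0.074, 0.0, 0.0], [-0.074, 0.0, 0.0]]
```

Call:
play_rows(
  rot=[
    [-0.074, -0.009, -0.009],
    [-0.074, 0, 0],
    [-0.074, 0, 0],
    [-0.074, 0, 0],
    [0, 0, 0],
  ],
  translation=[
    [0.037, 0.058, 0.004],
    [0.037, 0.058, 0.01],
    [0.037, 0.056, 0.016],
    [0.037, 0.054, 0.023],
    [0, 0, 0],
  ],
  fingers=[4, 4, 4, 4, 4],
)

```text
time_s: 6.95
eef_pos: [0.5142, -0.1586, 0.0993]
orientation: [[0.001, 0.909, -0.418], [0.004, -0.418, -0.909], [-1.0, -0.001, -0.004]]
force: [0.2, -1.0, 0.3]
width: 0.046
```

```bash
python3 -c "
from h import *
plan(.5135,-.163,.034,-.455,.03)
"
```

```text
t 6.95 p [ 0.5142 -0.1586  0.0993] psi -0.431 F [ 0.18 -1.03  0.31] n 3
T [[0.073, 0.001, 0.005], [0.073, 0.001, 0.005], [0.073, 0.001, 0.005]]
R [[0.005, -0.003, 0.001], [0.005, 0.0, 0.0], [0.005, 0.0, 0.0]]
```

Call:
play_rows(
  rot=[
    [0.005, -0.003, 0],
    [0.005, 0, 0],
    [0.005, 0, 0],
    [0, 0, 0],
  ],
  translation=[
    [0.073, 0.001, 0.005],
    [0.073, 0.001, 0.005],
    [0.073, 0.001, 0.005],
    [0, 0, 0],
  ],
  fingers=[4, 4, 4, 4],
)

```text
time_s: 7.35
eef_pos: [0.5136, -0.1566, 0.0341]
orientation: [[0.001, 0.895, -0.446], [0.002, -0.446, -0.895], [-1.0, -0.0, -0.002]]
force: [0.2, -0.0, -0.4]
width: 0.038
```

```bash
python3 look.py 6
```

```text
7.45 [ 0.5161 -0.1579  0.0376] psi -0.461 bay [-0.1247 -0.2287] [0.36723368 0.09370149 0.18441227]
```

View pics/s6.png

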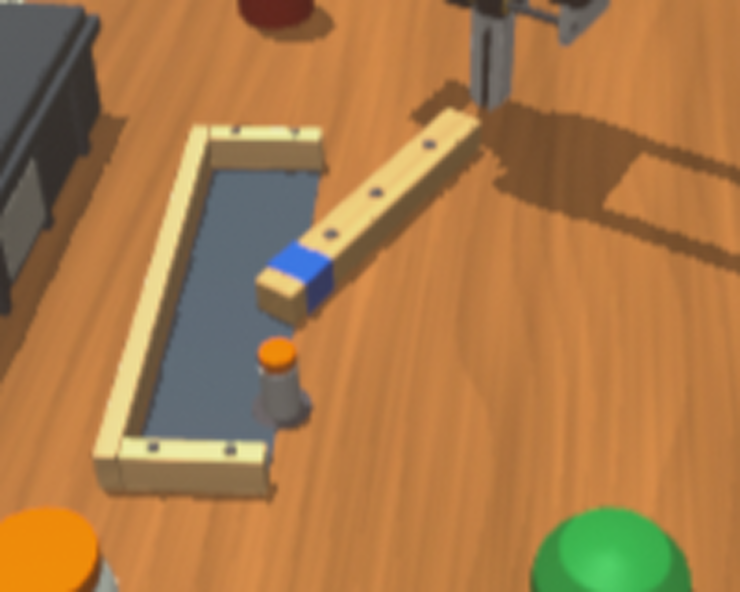

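View pics/t6.png

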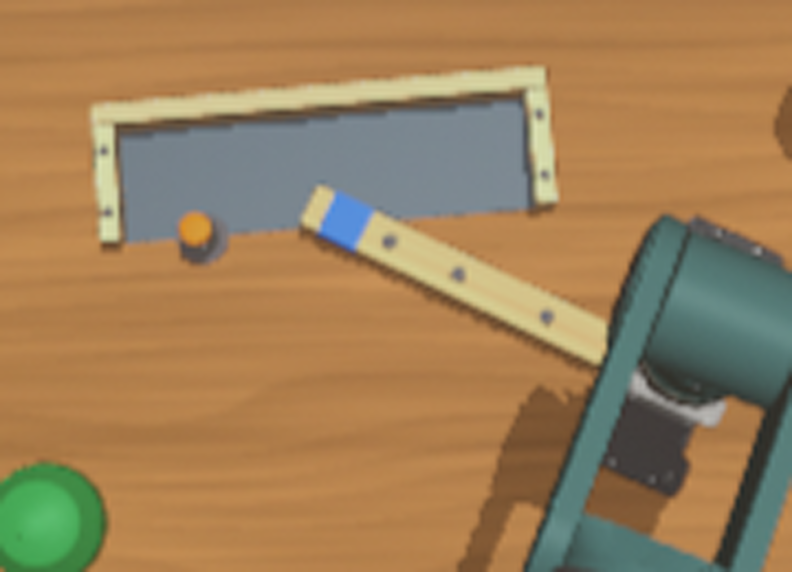

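Call:
play_rows(
  rot=[
    [0, 0, 0],
    [0, 0, 0],
    [0, 0, 0],
    [-0.007, 0, 0],
    [-0.007, 0, 0],
    [-0.007, 0, 0],
    [-0.007, 0, 0],
  ],
  translation=[
    [0.01, 0, -0.032],
    [0.004, 0, -0.032],
    [0.002, 0, -0.032],
    [0.002, 0.005, -0.032],
    [0.002, 0.005, -0.032],
    [0.002, 0.005, -0.032],
    [0.002, 0.005, -0.032],
  ],
  fingers=[4, 4, 4, 4, 4, 4, 4],
)

```text
time_s: 8.15
eef_pos: [0.5572, -0.0957, 0.037]
orientation: [[0.017, 0.915, -0.403], [-0.005, -0.403, -0.915], [-1.0, 0.018, -0.003]]
force: [-0.4, -1.4, 1.6]
width: 0.043
```

```bash
python3 look.py 7
```

```text
8.25 [ 0.5574 -0.0949  0.0367] psi -0.414 bay [-0.0795 -0.1686] [ 0.23199857 -0.41418827 -0.5525629 ]
```

View pics/s7.png

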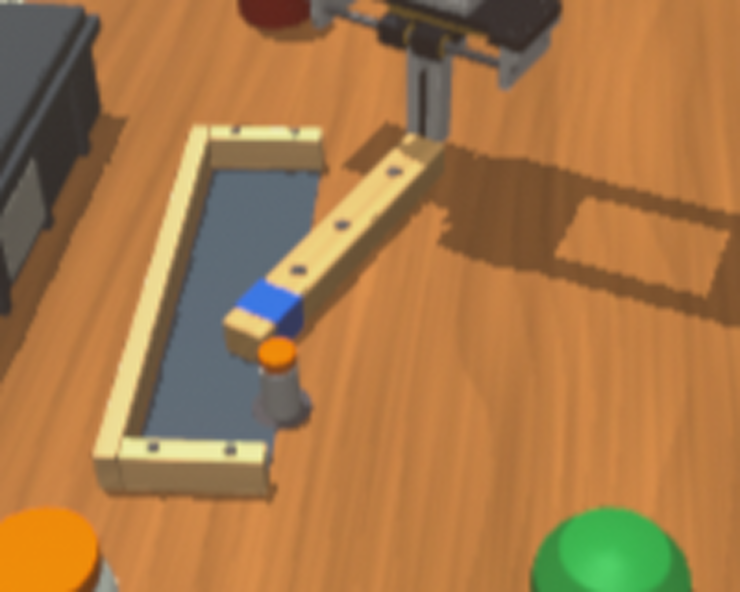

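View pics/t7.png

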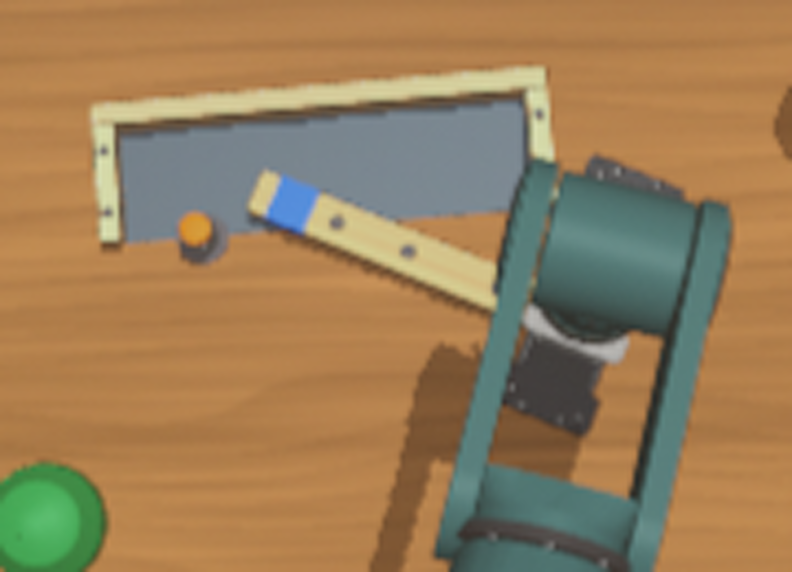

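```bash
python3 -c "
from rf import *
x=rungfit({'bb':(267,170),'bf':(250,214)},{'pf':(442,149),'bb':(225,319),'bf':(262,338)})
for a in (-.38,-.39): 
  # centre from top corners with fixed angle
  P=[unproj(cs['top'],tz(*v)[1],.028)[:2] for v in ((267,170),(250,214))];m=(P[0]+P[1])/2
  c=m-.12*np.array([-np.sin(a),np.cos(a)]);print(c,w2b(*c),w2b(*m))
"
```

```text
top world [ 0.6052  0.0179 -0.382 ] bay [-0.0245 -0.0591] phi 0.446 err 0.33
side world [ 0.6069  0.0218 -0.3981] bay [-0.0226 -0.0553] phi 0.462 err 1.25
both world [ 0.6064  0.02   -0.3919] bay [-0.0232 -0.057 ] phi 0.456 err 1.71
[0.60547105 0.01776594] [-0.02428281 -0.05919608] [0.0272963  0.04915333]
[0.6043589  0.01821661] [-0.02536371 -0.05867488] [0.0272963  0.04915333]
```

Call:
play_rows(
  rot=[
    [-0.007, -0.005, -0.005],
    [-0.007, 0, 0],
    [-0.007, 0, 0],
    [-0.007, 0, 0],
    [-0.007, 0, 0],
    [-0.007, 0, 0],
  ],
  translation=[
    [0.008, 0.005, -0.032],
    [0.004, 0.005, -0.032],
    [0.002, 0.005, -0.032],
    [0.002, 0.005, -0.032],
    [0.002, 0.005, -0.032],
    [0.002, 0.005, -0.032],
  ],
  fingers=[4, 4, 4, 4, 4, 4],
)

```text
time_s: 8.95
eef_pos: [0.5884, -0.0443, 0.0298]
orientation: [[0.005, 0.941, -0.34], [-0.01, -0.34, -0.94], [-1.0, 0.008, 0.008]]
force: [-0.2, -0.8, 0.5]
width: 0.04
```

```bash
python3 look.py 8
```

```text
9.05 [ 0.5885 -0.0434  0.0296] psi -0.346 bay [-0.0452 -0.1191] [-0.36283641  0.55287085  0.214579  ]
```

View pics/s8.png

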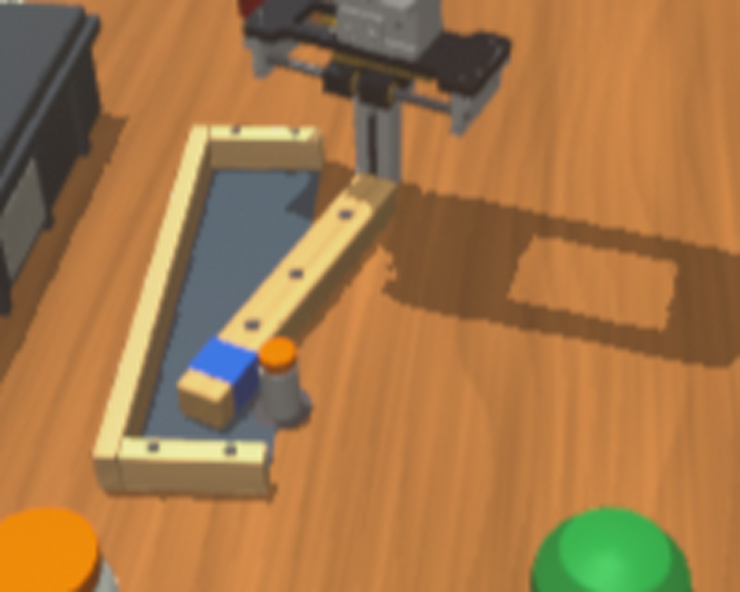

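View pics/t8.png

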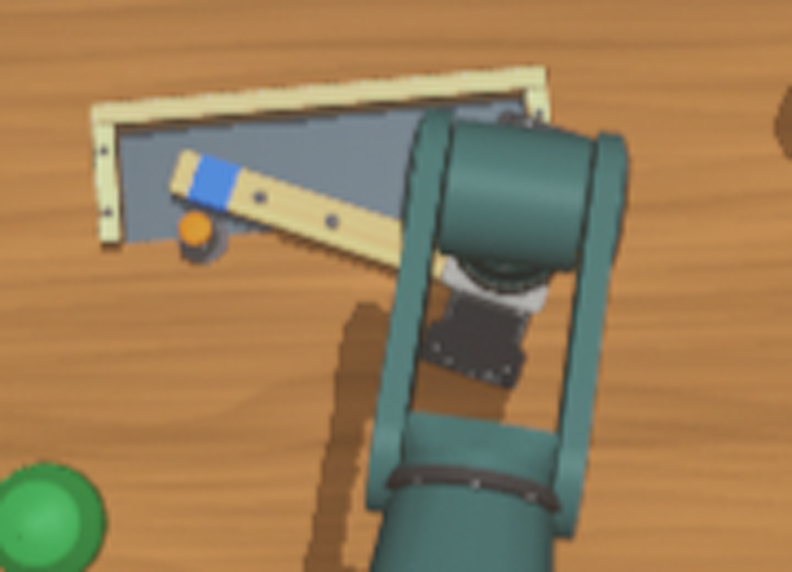

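Call:
play_rows(
  rot=[
    [0, 0, 0],
    [0, 0, 0],
    [0, 0, 0],
    [0, 0, 0],
    [0, 0, 0],
  ],
  translation=[
    [-0.01, 0, -0.036],
    [0, 0, 0],
    [0, 0, 0.08],
    [0, 0, 0.1],
    [-0.1, 0, 0.03],
  ],
  fingers=[4, 4, 4, 4, 0],
)

```text
time_s: 9.55
eef_pos: [0.5673, -0.0893, 0.0583]
orientation: [[-0.005, 0.942, -0.334], [-0.005, -0.335, -0.942], [-1.0, -0.003, 0.007]]
force: [-0.2, 0.1, -0.0]
width: 0.004
```

```bash
python3 -c "
from h import *
plan(.48,-.12,.11,-1.93)
"
```

```text
t 9.55 p [ 0.5673 -0.0893  0.0583] psi -0.341 F [-0.24  0.09 -0.03] n 12
T [[-0.014, -0.02, 0.016], [-0.014, -0.018, 0.019], [-0.014, -0.015, 0.021], [-0.014, -0.012, 0.023], [-0.014, -0.009, 0.024], [-0.014, -0.006, 0.025], [-0.014, -0.003, 0.026], [-0.014, 0.001, 0.026], [-0.014, 0.004, 0.025], [-0.014, 0.008, 0.025], [-0.014, 0.011, 0.023], [-0.014, 0.014, 0.022]]
R [[0.084, 0.004, 0.002], [0.084, 0.0, 0.0], [0.084, 0.0, 0.0], [0.084, 0.0, 0.0], [0.084, 0.0, 0.0], [0.084, 0.0, 0.0], [0.084, 0.0, 0.0], [0.084, 0.0, 0.0], [0.084, 0.0, 0.0], [0.084, 0.0, 0.0], [0.084, 0.0, 0.0], [0.084, 0.0, 0.0]]
```

Call:
play_rows(
  rot=[
    [0.084, 0, 0],
    [0.084, 0, 0],
    [0.084, 0, 0],
    [0.084, 0, 0],
    [0.084, 0, 0],
    [0.084, 0, 0],
    [0.084, 0, 0],
    [0.084, 0, 0],
  ],
  translation=[
    [-0.1, -0.02, 0.016],
    [-0.08, -0.018, 0.019],
    [0, -0.015, 0.021],
    [0, -0.012, 0.023],
    [0, -0.009, 0.024],
    [0, -0.006, 0.025],
    [0, -0.003, 0.026],
    [0, 0, 0.026],
  ],
  fingers=[0, 0, 0, 0, 0, 0, 0, 0],
)

```text
time_s: 10.35
eef_pos: [0.5086, -0.1116, 0.1215]
orientation: [[0.007, 0.126, -0.992], [-0.007, -0.992, -0.126], [-1.0, 0.008, -0.006]]
force: [0.0, -0.1, -0.6]
width: 0.003
```

```bash
python3 -c "
from h import *
plan(.48,-.12,.11,-1.93)
";python3 look.py 9
```

```text
t 10.35 p [ 0.5086 -0.1116  0.1215] psi -1.444 F [ 0.02 -0.14 -0.64] n 4
T [[0.009, 0.004, 0.025], [0.01, 0.007, 0.024], [0.01, 0.01, 0.023], [0.01, 0.012, 0.022]]
R [[0.077, -0.004, -0.005], [0.077, 0.0, 0.0], [0.077, 0.0, 0.0], [0.077, 0.0, 0.0]]
10.45 [ 0.5083 -0.1117  0.1215] psi -1.439 bay [-0.1296 -0.1821] [-0.69596881 -0.21508898 -0.19586558]
```

View pics/s9.png

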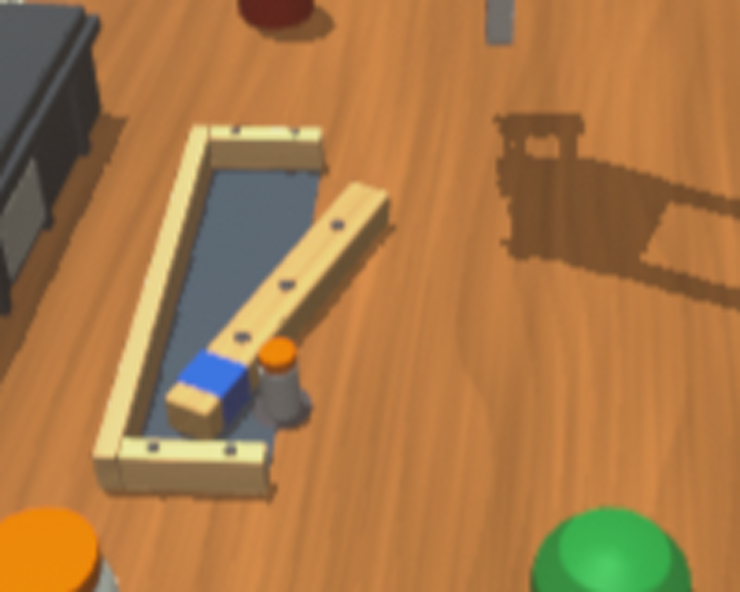

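View pics/t9.png

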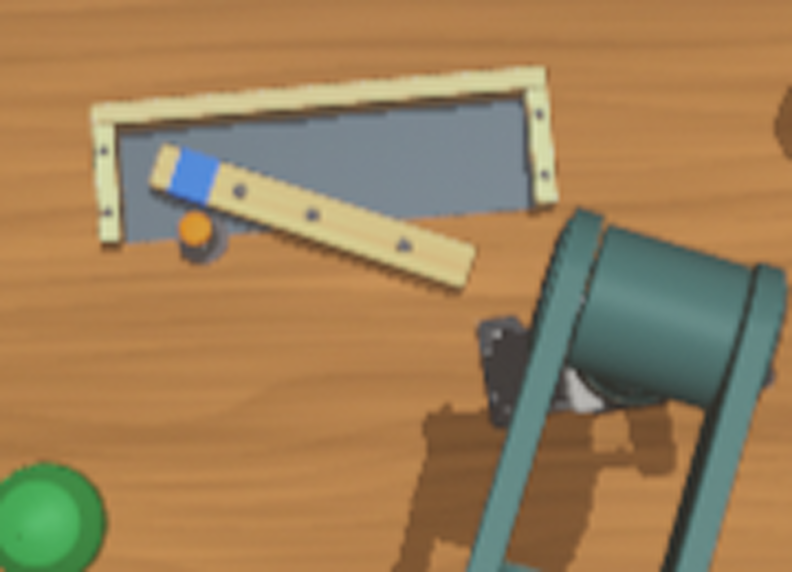

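Rung fully visible now: banded end is past the post inside the bay, plain end still outside (top zoom corners 166,143 / 150,189 / 476,248 / 465,290).

```bash
python3 -c "
from rf import *
x=rungfit({'bb':(166,143),'bf':(150,189),'pb':(476,248),'pf':(465,290)},{'pb':(355,184),'pf':(389,194),'bb':(168,395),'bf':(216,409)})
a=x[2]
print('push start',x[:2]+np.array([np.cos(a),np.sin(a)])*-.045+np.array([-np.sin(a),np.cos(a)])*-.085)
for k,l in K.items(): print(k,w2b(*(x[:2]+np.array([np.cos(a),np.sin(a)])*l[0]+np.array([-np.sin(a),np.cos(a)])*l[1])).round(4))
"
```

```text
top world [ 0.6306  0.0897 -0.345 ] bay [0.0054 0.0109] phi 0.409 err 0.77
side world [ 0.6309  0.0866 -0.336 ] bay [0.0055 0.0079] phi 0.4 err 1.18
both world [ 0.6305  0.0886 -0.3401] bay [0.0052 0.0098] phi 0.404 err 1.53
push start [0.55968213 0.02343644]
bb [0.0671 0.1139]
bf [0.0377 0.1265]
pb [-0.0273 -0.1068]
pf [-0.0567 -0.0942]
```

```bash
python3 -c "
from h import *
x=np.array([.6305,.0886]);a=-.342;X=np.array([np.cos(a),np.sin(a)]);Y=np.array([-np.sin(a),np.cos(a)])
s=x-.05*X-.05*Y;print('start',s)
I=x+.098*Y
p=x-.024*X-.05*Y
for t in(0,.2,.4):
  c,ss=np.cos(t),np.sin(t);print(I+np.array([[c,-ss],[ss,c]])@(p-I))
plan(s[0],s[1],.09,-1.913)
"
```

```text
start [0.56662711 0.05826431]
[0.59112134 0.04954464]
[0.61866257 0.0378106 ]
[0.64798599 0.03178206]
t 10.55 p [ 0.5091 -0.1115  0.1215] psi -1.436 F [-1.03  0.48 -0.09] n 5
T [[0.02, -0.107, -0.053], [0.021, -0.112, -0.043], [0.021, -0.115, -0.032], [0.021, -0.118, -0.021], [0.021, -0.119, -0.01]]
R [[0.061, -0.004, -0.005], [0.061, 0.0, 0.0], [0.061, 0.0, 0.0], [0.061, 0.0, 0.0], [0.061, 0.0, 0.0]]
```

Call:
play_rows(
  rot=[
    [0.061, -0.004, -0.005],
    [0.061, 0, 0],
    [0.061, 0, 0],
    [0.061, 0, 0],
    [0.061, 0, 0],
    [0, 0, 0],
  ],
  translation=[
    [0.01, -0.107, -0.048],
    [0.01, -0.112, -0.036],
    [0.01, -0.115, -0.025],
    [0.01, -0.1, -0.014],
    [0.01, -0.08, -0.005],
    [0, 0, 0],
  ],
  fingers=[0, 0, 0, 0, 0, 0],
)

```text
time_s: 11.15
eef_pos: [0.5588, 0.0474, 0.1059]
orientation: [[0.003, -0.344, -0.939], [0.0, -0.939, 0.344], [-1.0, -0.001, -0.003]]
force: [-0.0, -0.8, -0.6]
width: 0.003
```

```bash
python3 -c "
from h import *
plan(.564,.059,.034,-1.913,.03)
"
```

```text
t 11.15 p [0.5588 0.0474 0.1059] psi -1.922 F [-0.01 -0.79 -0.59] n 3
T [[0.08, -0.014, -0.001], [0.08, -0.014, -0.001], [0.08, -0.014, -0.001]]
R [[-0.002, -0.002, 0.001], [-0.002, 0.0, 0.0], [-0.002, 0.0, 0.0]]
```

Call:
play_rows(
  rot=[
    [-0.002, -0.002, 0.001],
    [-0.002, 0, 0],
    [-0.002, 0, 0],
    [0, 0, 0],
  ],
  translation=[
    [0.08, -0.014, -0.001],
    [0.08, -0.014, -0.001],
    [0.08, -0.014, -0.001],
    [0, 0, 0],
  ],
  fingers=[0, 0, 0, 0],
)

```text
time_s: 11.55
eef_pos: [0.5661, 0.0579, 0.0335]
orientation: [[0.003, -0.321, -0.947], [-0.002, -0.947, 0.321], [-1.0, 0.001, -0.003]]
force: [-0.2, -0.9, 0.2]
width: 0.008
```

```bash
python3 -c "
from h import *
s=sensors.read_state();p0=np.array(s['eef_pos'])[:2];print(p0,s['eef_pos'][2])
plan(.591,.0495,.034,-1.913,.01)
print('arc');plan(.627,.0355,.034,-1.66,.01)
"
```

```text
[0.56610931 0.05789506] 0.03346481128186931
t 11.55 p [0.5661 0.0579 0.0335] psi -1.897 F [-0.21 -0.92  0.23] n 3
T [[-0.0, -0.0, -0.029], [-0.001, -0.0, -0.029], [-0.001, -0.0, -0.029]]
R [[0.003, -0.002, -0.001], [0.003, 0.0, 0.0], [0.003, 0.0, 0.0]]
arc
t 11.55 p [0.5661 0.0579 0.0335] psi -1.897 F [-0.21 -0.92  0.23] n 7
T [[-0.0, 0.001, -0.031], [-0.0, 0.002, -0.031], [-0.0, 0.003, -0.031], [-0.0, 0.004, -0.031], [-0.0, 0.005, -0.03], [-0.0, 0.006, -0.03], [-0.0, 0.007, -0.03]]
R [[-0.022, -0.002, -0.001], [-0.022, 0.0, 0.0], [-0.022, 0.0, 0.0], [-0.022, 0.0, 0.0], [-0.022, 0.0, 0.0], [-0.022, 0.0, 0.0], [-0.022, 0.0, 0.0]]
```

Call:
play_rows(
  rot=[
    [0.003, 0, 0],
    [0.003, 0, 0],
    [0.003, 0, 0],
    [-0.043, 0, 0],
    [-0.043, 0, 0],
    [-0.043, 0, 0],
    [-0.043, 0, 0],
  ],
  translation=[
    [0.004, 0, -0.029],
    [0.003, 0, -0.029],
    [0.002, 0, -0.029],
    [0.002, 0, -0.032],
    [0.002, 0, -0.032],
    [0.002, 0, -0.032],
    [0.002, 0, -0.032],
  ],
  fingers=[0, 0, 0, 0, 0, 0, 0],
)

```text
time_s: 12.25
eef_pos: [0.6371, 0.0349, 0.0365]
orientation: [[0.013, -0.06, -0.998], [-0.004, -0.998, 0.06], [-1.0, 0.003, -0.014]]
force: [0.0, -0.4, -0.2]
width: 0.006
```

```bash
python3 look.py 10
```

```text
12.35 [0.6378 0.0348 0.0366] psi -1.635 bay [ 0.0091 -0.0442] [ 1.0431384  -0.10079769  0.5091274 ]
```

View pics/s10.png

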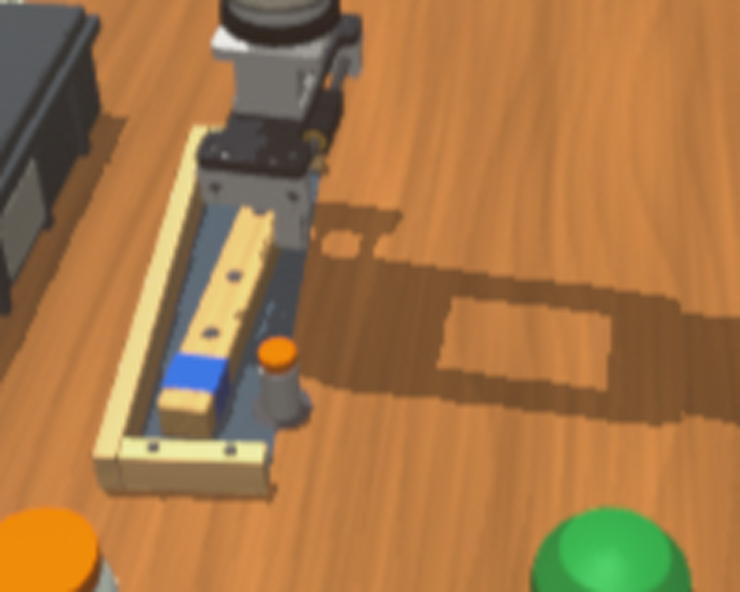

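View pics/t10.png

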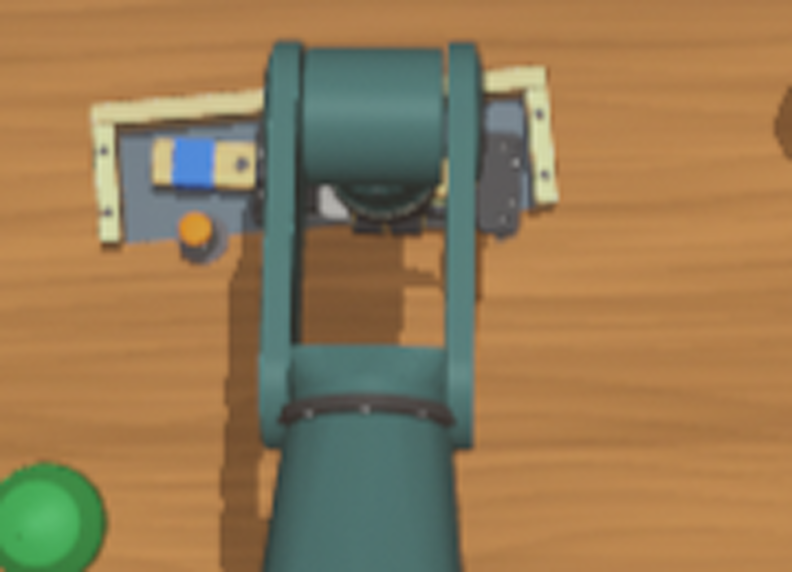

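```bash
python3 -c "
from h import *
q=b2w(-.02,0.0);print(q,b2w(.047,0))
plan(q[0],q[1],.034,-1.507,.02)
"
```

```text
[0.60594133 0.07711489] [0.67280287 0.08142002]
t 12.35 p [0.6378 0.0348 0.0366] psi -1.635 F [ 1.04 -0.1   0.51] n 3
T [[0.002, -0.045, 0.038], [0.003, -0.046, 0.036], [0.003, -0.048, 0.034]]
R [[-0.027, -0.01, -0.002], [-0.027, 0.0, 0.0], [-0.027, 0.0, 0.0]]
```

Call:
play_rows(
  rot=[
    [0, -0.01, 0],
    [-0.027, 0, 0],
    [-0.027, 0, 0],
    [-0.027, 0, 0],
    [0, 0, 0],
    [0, 0, 0],
    [0, 0, 0],
    [0, 0, 0],
  ],
  translation=[
    [0.002, 0, 0.06],
    [0.003, 0, 0.05],
    [0.003, -0.05, 0],
    [0.003, -0.05, 0],
    [0, -0.02, 0],
    [0, 0, 0],
    [0, 0, 0],
    [0, 0, 0],
  ],
  fingers=[0, 0, 90, 90, 90, 90, 90, 90],
)

```text
time_s: 13.15
eef_pos: [0.6084, 0.0759, 0.0367]
orientation: [[0.007, 0.064, -0.998], [-0.003, -0.998, -0.064], [-1.0, 0.004, -0.007]]
force: [-0.5, -0.1, -0.6]
width: 0.48
```

```bash
python3 look.py 11;python3 -c "
from h import *
q=b2w(-.018,-0.003)
plan(q[0],q[1],.034,-1.507,.02)
"
```

```text
13.25 [0.6083 0.0756 0.0366] psi -1.508 bay [-0.0178 -0.0017] [-0.70878497 -0.52442323  0.49553904]
t 13.25 p [0.6083 0.0756 0.0366] psi -1.508 F [-0.71 -0.52  0.5 ] n 1
T [[0.009, 0.004, 0.001]]
R [[-0.0, -0.004, -0.002]]
```

View pics/s11.png

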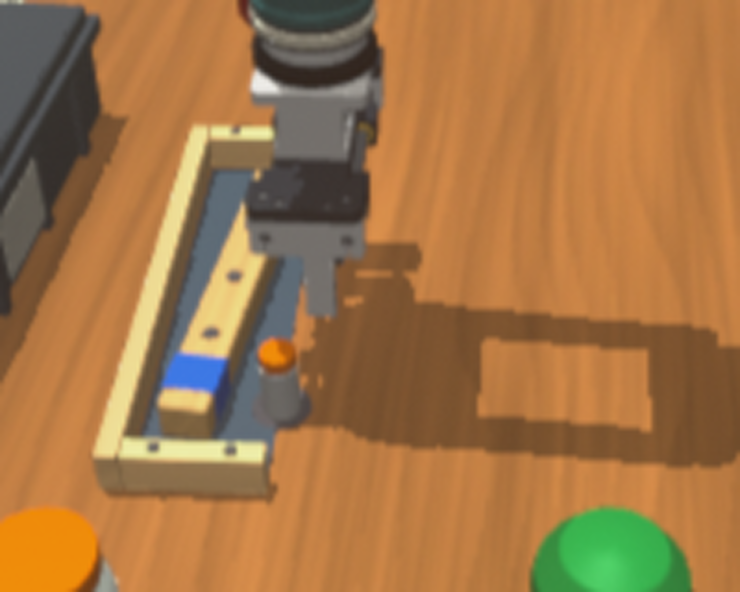

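Call:
play_rows(
  rot=[
    [0, -0.004, -0.002],
    [0, 0, 0],
    [0, 0, 0],
    [0, 0, 0],
    [0, 0, 0],
    [0, 0, 0],
    [0, 0, 0],
    [0, 0, 0],
  ],
  translation=[
    [0.009, 0.002, 0],
    [0, 0, 0],
    [0, 0, 0],
    [0, 0, 0],
    [0.002, 0, -0.03],
    [0.002, 0, -0.03],
    [0.002, 0, -0.03],
    [0.002, 0, -0.03],
  ],
  fingers=[80, 80, 80, 80, 80, 80, 80, 80],
)

```text
time_s: 14.05
eef_pos: [0.6465, 0.0759, 0.031]
orientation: [[-0.001, 0.061, -0.998], [-0.001, -0.998, -0.061], [-1.0, 0.001, 0.001]]
force: [-0.6, 0.1, 0.8]
width: 0.851
```

```bash
python3 look.py 12;python3 -c "
from h import *
q=b2w(.045,-0.002)
plan(q[0],q[1],.034,-1.507,.008)
"
```

```text
14.15 [0.6472 0.0759 0.0309] psi -1.51 bay [ 0.0211 -0.0039] [-0.26088905 -0.59553965 -0.741373  ]
t 14.15 p [0.6472 0.0759 0.0309] psi -1.51 F [-0.26 -0.6  -0.74] n 4
T [[-0.003, -0.002, -0.02], [-0.003, -0.002, -0.02], [-0.003, -0.002, -0.02], [-0.003, -0.002, -0.02]]
R [[-0.0, -0.0, -0.0], [-0.0, 0.0, 0.0], [-0.0, 0.0, 0.0], [-0.0, 0.0, 0.0]]
```

View pics/s12.png

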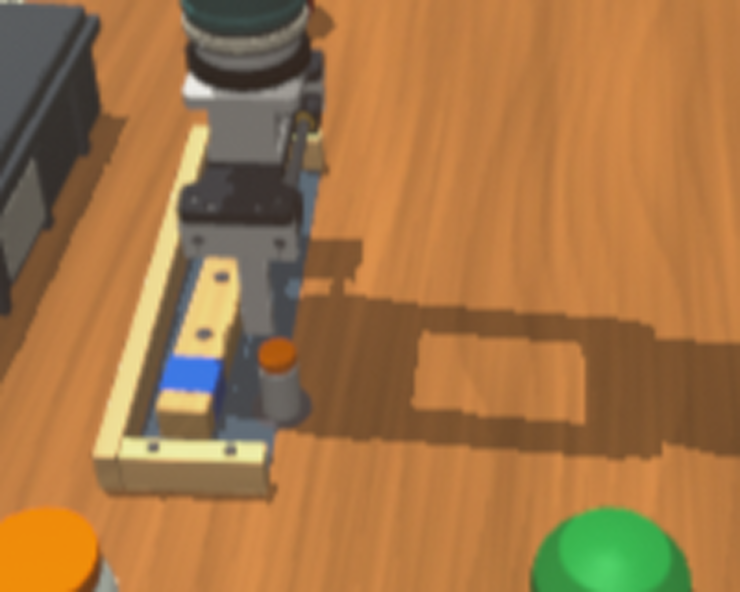

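View pics/t12.png

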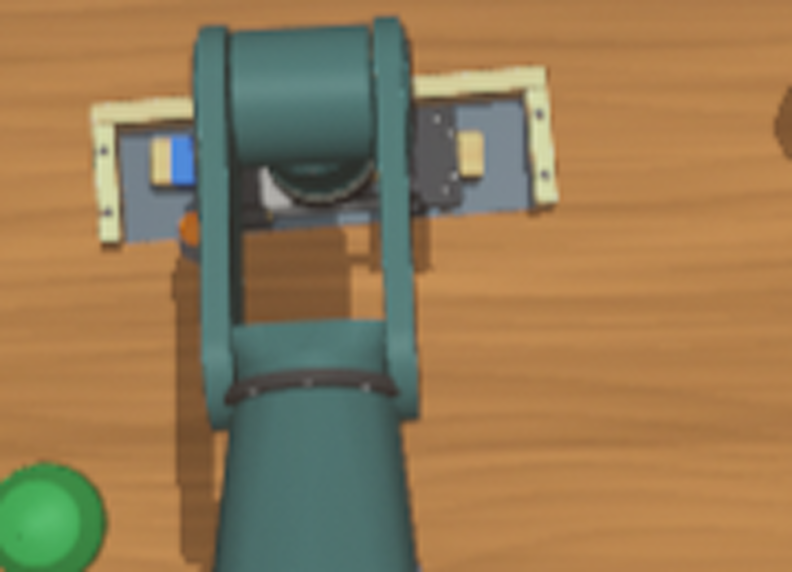

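Call:
play_rows(
  rot=[
    [0, 0, 0],
    [0, 0, 0],
    [0, 0, 0],
    [0, 0, 0],
  ],
  translation=[
    [-0.006, -0.002, -0.02],
    [0, -0.002, -0.02],
    [0, -0.002, -0.02],
    [0, 0, -0.015],
  ],
  fingers=[80, 80, 80, 80],
)

```text
time_s: 14.55
eef_pos: [0.6702, 0.0794, 0.0322]
orientation: [[-0.002, 0.061, -0.998], [-0.0, -0.998, -0.061], [-1.0, 0.0, 0.002]]
force: [-1.3, -0.3, 0.9]
width: 0.848
```

```bash
python3 look.py 13
```

```text
14.65 [0.6704 0.0793 0.0322] psi -1.51 bay [ 0.0445 -0.0019] [ 0.20211315 -1.14374046 -0.30977442]
```

View pics/s13.png

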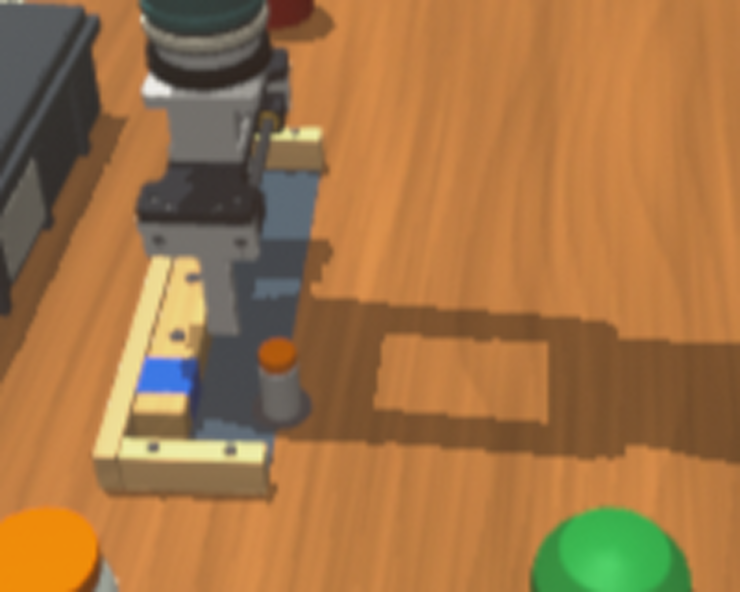

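View pics/t13.png

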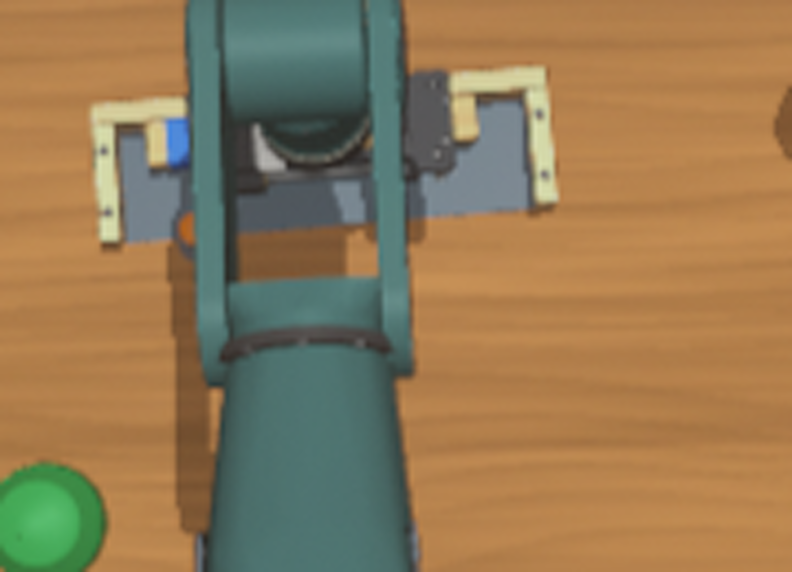

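Call:
play_rows(
  rot=[
    [0, 0, 0],
    [0, 0, 0],
    [0, 0, 0],
  ],
  translation=[
    [0, 0, -0.013],
    [0, 0, -0.013],
    [0, 0, -0.013],
  ],
  fingers=[80, 80, 80],
)

```text
time_s: 14.95
eef_pos: [0.6711, 0.0794, 0.0324]
orientation: [[-0.031, 0.063, -0.998], [-0.003, -0.998, -0.063], [-1.0, 0.001, 0.031]]
force: [-10.4, -0.9, 5.3]
width: 0.851
```

Call:
play_rows(
  rot=[
    [0, 0.01, 0],
    [0, 0.005, 0],
    [0, 0, 0],
    [0, 0, 0],
    [0, 0, 0],
    [0, 0, 0],
    [0, 0, 0],
    [0, 0, 0],
  ],
  translation=[
    [0, 0, 0.03],
    [0, 0, 0.06],
    [-0.02, 0, 0.1],
    [-0.1, 0, 0.1],
    [-0.15, 0, 0.1],
    [-0.15, 0, 0.1],
    [-0.1, 0, 0.16],
    [0, 0, 0.16],
  ],
  fingers=[80, 80, 80, 80, 80, 80, 80, 80],
)

```text
time_s: 15.75
eef_pos: [0.4371, 0.0644, 0.1841]
orientation: [[-0.004, 0.062, -0.998], [-0.001, -0.998, -0.062], [-1.0, 0.001, 0.004]]
force: [-0.3, -0.5, -0.7]
width: 0.853
```

Call:
play_rows(
  rot=[
    [0, 0, 0],
    [0, 0, 0],
    [0, 0, 0],
    [0, 0, 0],
    [0, 0, 0],
  ],
  translation=[
    [-0.05, 0.1, 0.1],
    [-0.05, 0.15, 0.05],
    [0, 0.15, 0],
    [0, 0.15, 0],
    [0, 0, 0],
  ],
  fingers=[80, 80, 80, 80, 80],
)

```text
time_s: 16.25
eef_pos: [0.3977, -0.1072, 0.2207]
orientation: [[0.01, 0.068, -0.998], [-0.007, -0.998, -0.068], [-1.0, 0.007, -0.01]]
force: [0.7, 0.9, 0.2]
width: 0.85
```

```bash
python3 look.py 14
```

```text
16.35 [ 0.3977 -0.1035  0.2203] psi -1.499 bay [-0.2394 -0.1668] [ 0.8665844   0.91921238 -0.32304143]
```

View pics/s14.png

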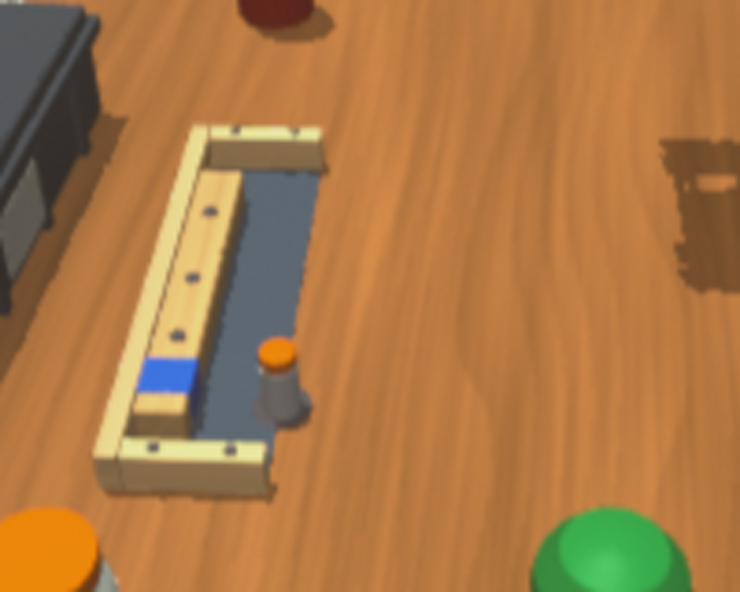

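View pics/t14.png

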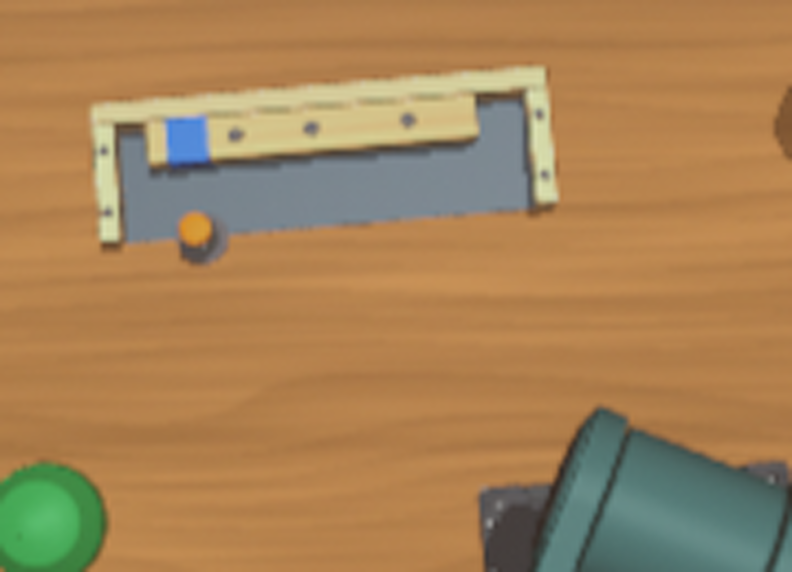

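```bash
python3 -c "
from rf import *
rungfit({'bb':(147,121),'bf':(149,166),'pb':(475,94),'pf':(478,138)},{'pb':(203,172),'pf':(242,172),'bb':(136,401),'bf':(187,403)},(.69,.08,.06))
i=cs['top']['img'];cv2.imwrite('pics/t15.png',cv2.resize(i[145:185,228:342],None,fx=7,fy=7,interpolation=cv2.INTER_CUBIC))
a=cv2.imread('pics/top0.png');d=cv2.absdiff(a,i).max(2)>40;m=np.zeros_like(i);m[d]=255;o=i.copy();o[d]=(255,0,255);cv2.imwrite('pics/t16.png',o)
for n in('top','side'):
  for l in['tape','hold','carabiner','driver','mug','flask','jar']:
    r_=models.look_for(n,l);print(n,l,[np.round(x['centre']).tolist() for x in r_[:1]])
"
```

```text
top world [0.6946 0.0897 0.0601] bay [0.0693 0.0068] phi 0.004 err 0.44
side world [0.6965 0.0823 0.0688] bay [ 0.0707 -0.0006] phi -0.004 err 1.6
both world [0.6948 0.088  0.0654] bay [0.0694 0.0051] phi -0.001 err 2.6
top tape [[182.0, 232.0]]
top hold [[219.0, 247.0]]
top carabiner [[459.0, 203.0]]
top driver [[451.0, 160.0]]
top mug [[166.0, 181.0]]
top flask [[405.0, 148.0]]
top jar [[195.0, 157.0]]
side tape [[319.0, 370.0]]
side hold [[363.0, 309.0]]
side carabiner [[329.0, 129.0]]
side driver [[291.0, 128.0]]
side mug [[238.0, 356.0]]
side flask [[270.0, 133.0]]
side jar [[212.0, 313.0]]
```

View pics/t15.png

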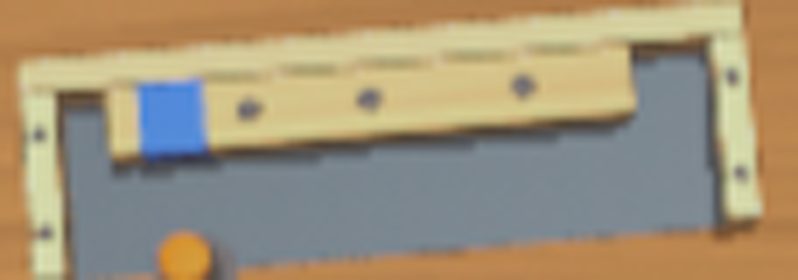

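View pics/t16.png

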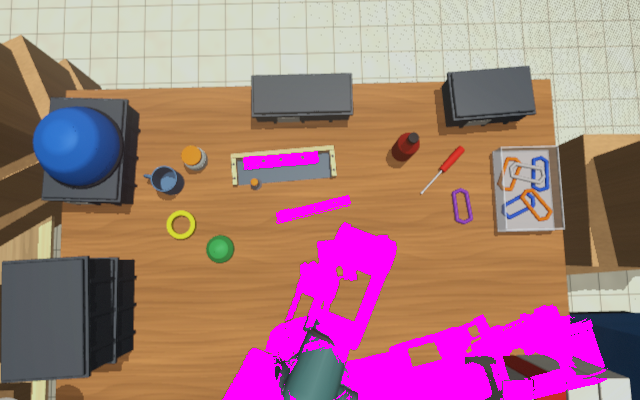

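The rung lies flat along the back wall: the fit puts its centre at bay x = 69 mm, where fully home is 69 mm, with an angle of about 0. The difference picture shows that only the rung and the robot moved.

```bash
python3 -c "
from h import *
s=sensors.read_state();print(np.abs(s['dq']).max(),s['force'],s['time_s'])
print(r.sign_off())"
```

```text
0.001997577974583407 [-0.04828059 -0.22763827 -0.36180749] 17.15
the job is handed in; nothing more can be done
None
```

The rung is home: it lies flat along the bay's back wall, well behind the post, and I handed the job in at 17.15 s.

**How it went:**
- I used only finger pushes on the bench, with no gripping or lifting.
- I first swung the blue-banded end towards the mouth, then pushed on the plain end until the banded end was in past the post.
- I then pushed the plain end in and squared the rung to the wall with the two spread fingers. The final press read about 10 N and the rung moved no further.

**Last checks:**
- **Rung position:** the fit over both cameras put its centre at bay x = 69.4 mm, where fully home is 69 mm, with an angle of about 0. The zoomed top view shows no visible gap.
- **Sideways position:** the cameras disagree by about 7 mm, with the top view at y = +7 mm and the side view at about 0. The final fit had up to 2.6 px of error. Either value is well clear of the side walls.
- **Bystanders:** a before/after difference of the top picture shows only the rung and the robot changed. The networks' top-view centres for the tape and carabiner differed by about 10 px between looks. The difference picture shows nothing moved there, so I put that down to detection noise.
- **Robot:** it was still and clear of everything, with the wrist force near zero.

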